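# Pack nesting glass cups and creep the crate into the lidding corner

### The job

Finish loading this crate of glass: nest every tapered cup on the bench into the cup of its own kind that already stands in the crate, blue round on blue round and rose-pink square on rose-pink square, and stand the straight-sided pieces, which do not nest, upright in the grey tray. Then creep the heavy loaded crate forward into the corner of the wooden fence for lidding, pushing its corner posts in turn so that it never swings more than about 10 degrees from the fence, until it sits square and flush against both rails. Never press on the thin panels between the posts, do not lift the crate, keep the stacks standing, and leave the glass flower, the glass arm and the tape roll where they are.

Things in the scene. Friction and masses are not known exactly. Their poses are not given: they have to be found in the camera images.
- crate: open wooden crate, loose, 200 (x) by 290 mm (y) outside, about 1.5 kg empty; x points from the robot to the fence. Four corner posts 40 x 40 mm, 75 mm high (centres at x +-80, y +-125 mm) are the places to push. A divider along x (6 mm, top at 59 mm) makes two bays at +y and -y, 164 by 124 mm inside, floor 9 mm thick; cups stand near mid-bay. Origin: centre of the underside, z up
- panels: the four thin plywood panels of the crate, 6 mm thick, top 68 mm above the bench, set back 12 mm from the outer faces of the posts; they move with the crate (origin and axes the same as the crate's). Pressing on them with more than about 6 N harms them
- crate_corner (a point): the crate's outer bottom corner at its far left (crate x +100 mm, y +145 mm), the one that goes into the corner of the fence
- fence: fixed L-shaped wooden fence, rails 22 mm wide, 45 mm high. Origin at the inside corner, on the bench; the far rail's inner face is the plane x = 0, running 340 mm towards -y; the side rail's inner face is y = 0, running 270 mm towards -x (to the robot). The crate belongs in the quarter with x and y negative
- tray: grey plastic tray for pieces that do not nest, fixed, 150 mm (x) by 230 mm (y), walls 5 mm thick and 40 mm high, inner floor 5 mm above the bench; origin at the centre of its underside
- blue1: blue round tapered cup, already in one bay of the crate, upright; outside 66 mm across at the rim, 48 mm at the foot, 50 mm high, wall 3 mm, solid bottom 30 mm thick (nested, it sits 30 mm above the cup below); 180 g; origin: centre of the underside, z up
- rose1: rose-pink square tapered cup, already in the other bay of the crate, upright; outside 64 mm square at the rim, 46 mm square at the foot, 50 mm high, wall 3 mm, solid bottom 30 mm thick (nested, it sits 30 mm above the cup below); 180 g; origin: centre of the underside, z up; x, y square to its sides, which must line up with the cup below within about 4 degrees to nest
- blue2: blue round tapered cup on the bench (may be absent), upright; outside 66 mm across at the rim, 48 mm at the foot, 50 mm high, wall 3 mm, solid bottom 30 mm thick (nested, it sits 30 mm above the cup below); 180 g; origin: centre of the underside, z up
- blue3: blue round tapered cup on the bench (may be absent), upright; outside 66 mm across at the rim, 48 mm at the foot, 50 mm high, wall 3 mm, solid bottom 30 mm thick (nested, it sits 30 mm above the cup below); 180 g; origin: centre of the underside, z up
- rose2: rose-pink square tapered cup on the bench (may be absent), upright; outside 64 mm square at the rim, 46 mm square at the foot, 50 mm high, wall 3 mm, solid bottom 30 mm thick (nested, it sits 30 mm above the cup below); 180 g; origin: centre of the underside, z up; x, y square to its sides, which must line up with the cup below within about 4 degrees to nest
- tumbler: blue round straight-sided tumbler (may be absent), does not nest, 60 mm in diameter, 85 mm high, wall 3.5 mm, bottom 10 mm, 150 g, upright; origin at the centre of its underside
- square_jar: rose-pink square straight-sided jar without a lid (may be absent), does not nest, 56 x 56 mm, 85 mm high, wall 4 mm, 160 g, upright; origin at the centre of its underside, x and y square to its sides
- flower: pink glass flower, 60 mm wide, 60 mm high, on the bench at the left near the robot; a bystander; origin at the centre of its underside
- glass_arm: curved clear-grey glass tube with metal ends, 190 mm long, 18 mm thick, lying on the bench at the far left, behind the tray; a bystander; origin near its middle, at bench height
- tape_roll: brown tape roll lying flat at the far right, 90 mm in diameter, 48 mm high; a bystander; origin at the centre of its underside
There are look-alikes about, which are no part of the job. What is shaped like the square_jar but green or turquoise is not meant.

How it is judged:
On the way, in this order (a step that is already met when the one before it is completed fails the run):
1. every cup is nested in its own stack in the crate and every straight-sided piece stands in the tray, before the crate is in the corner (x of blue1 in the frame of crate between -0.07 and 0.07 m and y of blue1 in the frame of crate between -0.12 and 0.12 m and z of blue1 in the frame of crate between 0.004 and 0.079 m and angle between each of blue1, blue2, blue3, rose1, rose2's own z axis and vertical below 0.12 rad and x of blue2 in the frame of crate between -0.07 and 0.07 m and y of blue2 in the frame of crate between -0.12 and 0.12 m and z of blue2 in the frame of crate between 0.004 and 0.079 m and x of blue3 in the frame of crate between -0.07 and 0.07 m and y of blue3 in the frame of crate between -0.12 and 0.12 m and z of blue3 in the frame of crate between 0.004 and 0.079 m and x of rose1 in the frame of crate between -0.07 and 0.07 m and y of rose1 in the frame of crate between -0.12 and 0.12 m and z of rose1 in the frame of crate between 0.004 and 0.048 m and x of rose2 in the frame of crate between -0.07 and 0.07 m and y of rose2 in the frame of crate between -0.12 and 0.12 m and z of rose2 in the frame of crate between 0.004 and 0.048 m and horizontal distance between blue1 and blue2 below 0.01 m and horizontal distance between each of blue1, blue2 and blue3 below 0.01 m and horizontal distance between rose1 and rose2 below 0.01 m and horizontal distance between each of blue1, blue2, blue3 and rose1 above 0.06 m and horizontal distance between each of blue1, blue2, blue3 and rose2 above 0.06 m and x of tumbler in the frame of tray between -0.07 and 0.07 m and y of tumbler in the frame of tray between -0.11 and 0.11 m and z of tumbler in the frame of tray between 0 and 0.015 m and angle between each of tumbler, square_jar's own z axis and vertical below 0.15 rad and x of square_jar in the frame of tray between -0.07 and 0.07 m and y of square_jar in the frame of tray between -0.11 and 0.11 m and z of square_jar in the frame of tray between 0 and 0.015 m), for 0.3 s.
2. the loaded crate sits square and flush in the corner of the fence (x of crate_corner in the frame of fence between -0.005 and 0.006 m and y of crate_corner in the frame of fence between -0.005 and 0.006 m and angle between the x axis of crate and the x axis of fence, either way round below 0.025 rad and angle between crate's own z axis and vertical below 0.02 rad and height (world z) of crate below 0.005 m), for 0.3 s.
At the end, for the whole second after the job is handed in: Crate flat, its far left corner within 5 mm of both rails and square within 1.4 degrees; present cups in one upright nested stack per kind in the crate (axes within 10 mm, tilt under 7 degrees); straight pieces upright on the tray floor; all at rest (all of step 1 and all of step 2 and linear speed of each of blue1, blue2, blue3, rose1, rose2, tumbler, square_jar, crate below 0.02 m/s); the robot touches nothing.
It fails at once if a thin panel of the crate is pressed by the fingers with more than 6 N (contact force between the fingers and panels above 6 N).
It fails at once if the crate swings more than 12 degrees from the fence (angle between the x axis of crate and the x axis of fence, either way round above 0.21 rad).
It fails at once if the crate is lifted off the bench (height (world z) of crate above 0.02 m).
It fails at once if the flower, the glass arm or the tape roll is shifted by more than 3 cm (distance of any of flower, glass_arm, tape_roll from where it was at the start of the episode above 0.03 m).
Of blue2, blue3, rose2, tumbler, square_jar only 3 to 5 are there at a start; the rules pass over those that are not, and their reading is None.
At some moment in a run one of crate, blue2, blue3, rose2, tumbler, square_jar may be knocked a few centimetres aside while the robot is not near it.
It also fails if it takes over 210 s, if anything falls off the work surface, if the arm or the gripper's body presses on something with over 40 N, if the wrist force passes 120 N, or if a joint passes its speed limit or range.

### The arm

A 6-joint arm with a two-finger parallel gripper is mounted at the origin on the work surface. World frame = base frame: x ahead of the robot, y to its left, z up, the work surface at z = 0. Lengths are in m, angles in rad, forces in N, time in s.
With the tool pointing down it reaches from about 0.35 to 0.925 m from the base axis. Payload 6.4 kg.
Tool frame: the origin (TCP) lies at the very end of the fingers, on their centre line; the grasp point (between the pads) lies 19 mm behind it; y points along the fingers, x is the direction in which the jaws open and shut, and the axes are right-handed (so a half turn about y gives the same grasp; the last joint's range is limited). The gripper opens to 85 mm and grips with 20 to 120 N. Pads are 22 mm wide; open, the fingers measure 114 mm over their backs; the gripper's body (76 mm by 85 mm) begins 54 mm behind the grasp point. The pads swing forward as they close: fully open they stand 13 mm farther back than shut.
Start: joints at [-1.514, 0.245, 1.558, -0, 1.339, -0.174], TCP at [0.149, -0.633, 0.231] pointing down, gripper open.
Joint ranges: [-3.13, 3.13], [-1.02, 2.26], [0.13, 2.54], [-0.95, 4.09], [0.21, 2.88], [-2.74, 2.74]. Speed limits (rad/s): [2.57, 2.57, 3.14, 3.14, 3.14, 3.14].

### API

Orientations are given as a unit quaternion [w, x, y, z].
In Python, from plant import read_state, capture, finish_job gives the robot as it stands.
- The arm moves only by the tool jog_arm, never from a script. Its argument "series" is a list of rows, each a list of 3 entries, a list of its own where there are three numbers: the shift along the world's x, y, z in m, then the turn, a rotation vector about the world's x, y, z in degrees, then the gripper's target within -1 to 1 (fully open at 1, half-way at 0, shut at -1). A call has 1 to 12 rows; each row shifts and turns the pose as measured when the row begins; what a row does not reach is not made up. A row lasts 1/12 s, in which the tool goes at most 41.7 mm and 7.16 degrees, less where a joint would pass 70% of its speed; a pose out of reach is approached as far as the arm can. A call is refused whole if a number of a shift passes 0.0417 or a number of a turn 7.16, either way. A call with a gripper value outside its range is refused whole. The fingers move at their own pace and stop on an object; "newtons" is the grip in N (left out, the last holds). Time passes only in rows, so rows that do not move let the fingers close. It gives the time, the measured TCP pose, the force and the opening at its end, in the units of the state.
- read_state(): the state, without advancing time (a new reading comes with each control period).
- capture(name): name is "scene" or "top" or "wrist"; returns a dict with "image" (384x512x3 uint8, red, green, blue), "fx", "fy", "cx", "cy" (pixels), "view" (4x4, takes a point from world to camera coordinates). Camera axes: x right, y up, looking along -z (the intrinsics and any distortion apply to the point x, -y, -z); pixel columns grow to the right and rows downward; lengths in m; the calibration is good to about 2 mm. A picture is of the moment at which its call begins. There is no depth.
- finish_job(): hands the job in, once; it reports no verdict.
The state is a dict: "clock": time; "joint_positions": joint angles; "joint_vel": joint speeds; "joint_efforts": joint torques, N m; "eef_pos": TCP position; "orientation": TCP orientation; "ft_force": force on the tool from outside, world axes, zero at the start; "moment": the same for the moment, N m; "finger_gap": opening from 0.0 (shut) to 1.0 (fully open).
Only numpy, scipy, OpenCV 4.12 (cv2) and the standard library are available. Lean on these libraries where they do the work, as an engineer would, in place of code of your own. Each camera call takes 0.05 s, during which the arm holds its last target. There are 200 camera calls.

## Working session

There is one attempt and no reset: what is moved stays moved. The work goes in short steps, Python scripts to look and compute and a tool call to move; the robot and the scene stay as the last step left them, time stands still between calls to the robot, and variables do not carry over. Pictures are saved under pics/ and viewed, about 12 in all and at most 16, crops included, and the job is handed in when it is done.

Besides the shell and the picture viewer there is one more tool, called as name([rows], argument=value, ...), one row to a line, values as JSON. jog_arm: Moves the arm, as the interface text tells. Its arguments: {"type":"object","properties":{"series":{"type":"array"},"newtons":{"type":"number"}},"required":["series"]}

```bash
mkdir -p pics; ls; cat > h.py <<'E'
import numpy as np, cv2
from plant import read_state, capture, finish_job
def cap(n,f=None):
    c=capture(n)
    if f: cv2.imwrite(f'pics/{f}.png',c['image'][:,:,::-1])
    return c
def ray(c,u,v):
    V=np.array(c['view']);R=V[:3,:3];o=-R.T@V[:3,3]
    d=R.T@np.array([(u-c['cx'])/c['fx'],-(v-c['cy'])/c['fy'],-1]);return o,d
def on(c,u,v,z):
    o,d=ray(c,u,v);return o+d*(z-o[2])/d[2]
def pix(c,p):
    V=np.array(c['view']);q=V[:3,:3]@np.array(p)+V[:3,3]
    return c['cx']+c['fx']*q[0]/-q[2], c['cy']-c['fy']*q[1]/-q[2]
E
python3 - <<'E'
from h import *
import json
for n in('scene','top'):
    c=cap(n,n+'0'); print(n,[ (k,np.round(c[k],3).tolist()) for k in c if k!='image'])
print(read_state())
E
```

```text
pics
scene [('fx', 399.81), ('fy', 399.81), ('cx', 255.872), ('cy', 201.183), ('view', [[-0.724, 0.69, 0.009, 0.412], [-0.547, -0.582, 0.602, 0.262], [0.42, 0.431, 0.799, -1.278], [0.0, 0.0, 0.0, 1.0]])]
top [('fx', 378.504), ('fy', 378.504), ('cx', 255.623), ('cy', 190.452), ('view', [[0.024, -1.0, 0.001, -0.03], [0.993, 0.024, 0.113, -0.546], [-0.113, -0.002, 0.994, -0.919], [0.0, 0.0, 0.0, 1.0]])]
{'clock': 0.1, 'joint_positions': array([-1.51415329e+00,  2.45748607e-01,  1.55891831e+00, -1.02732775e-05,
        1.33869808e+00, -1.74117709e-01]), 'joint_vel': array([ 7.29749932e-04, -6.44815242e-04, -1.10018221e-03,  4.06576070e-04,
        1.47301566e-05, -1.22842736e-03]), 'joint_efforts': array([ 7.09497476e-05, -4.30669856e+01, -3.27129400e+01, -1.43855191e-04,
        2.78500193e-03,  5.52028226e-06]), 'eef_pos': array([ 0.14862941, -0.63225305,  0.23027363]), 'orientation': array([ 0.55470409, -0.55377212,  0.43953139, -0.43869348]), 'ft_force': array([-0.84423956,  0.58779985, -0.06605809]), 'moment': array([ 0.07837805, -0.04800412,  0.01405765]), 'finger_gap': 1.0010681877965861}
```

View pics/top0.png

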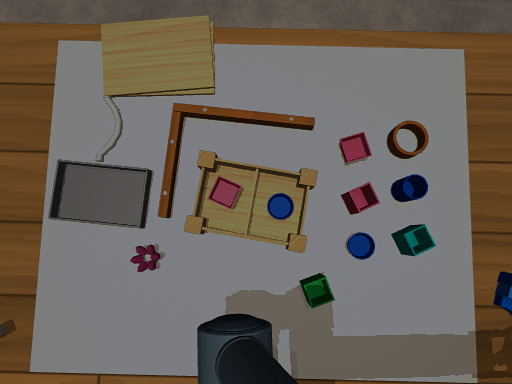

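View pics/scene0.png

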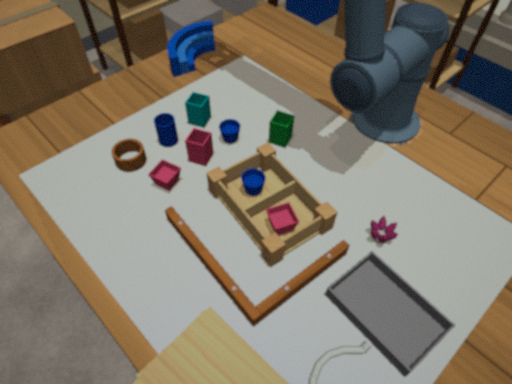

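Top view: rose cup (355,148), rose tall jar (360,198), blue cup (361,246), tumbler (410,188). In the crate, rose1 is at (225,193) and blue1 at (281,206). The decoys are the teal jar (413,240), the green jar (317,290) and a blue thing off the bench (505,292). There is only one blue cup on the bench. Next is a closer crop plus masks.

```bash
python3 - <<'E'
from h import *
c=cap('top');im=c['image']
hsv=cv2.cvtColor(im,cv2.COLOR_RGB2HSV)
V=np.array(c['view']);print('cam',(-V[:3,:3].T@V[:3,3]).round(3))
def blobs(lo,hi,a=60):
    m=cv2.inRange(hsv,lo,hi);m=cv2.morphologyEx(m,cv2.MORPH_CLOSE,np.ones((3,3)))
    for k in cv2.findContours(m,0,2)[0]:
        if cv2.contourArea(k)>a: yield k
for n,lo,hi in(('blue',(105,120,40),(130,255,255)),('rose',(160,100,60),(178,255,255)),('wood',(0,150,60),(14,255,200))):
    for k in blobs(lo,hi):
        x,y,w,h=cv2.boundingRect(k); M=cv2.moments(k);u,v=M['m10']/M['m00'],M['m01']/M['m00']
        r=cv2.minAreaRect(k)
        print(n,(x,y,w,h),round(u,1),round(v,1),'rect',np.round(r[0],1),np.round(r[1],1),round(r[2],1),'z.05',on(c,u,v,.05).round(3))
a=cv2.resize(im[120:320,170:440],None,fx=2.9,fy=2.9,interpolation=cv2.INTER_CUBIC)
cv2.imwrite('pics/crop1.png',a[:,:,::-1])
E
```

```text
cam [ 0.439 -0.019  0.975]
blue (500, 286, 12, 26) 507.0 301.0 rect [505.5 298.5] [25. 11.] 90.0 z.05 [ 0.294 -0.622  0.05 ]
blue (348, 232, 27, 28) 361.1 245.5 rect [361.  245.5] [27. 26.] 90.0 z.05 [ 0.416 -0.275  0.05 ]
blue (267, 193, 27, 27) 279.9 206.0 rect [280. 206.] [25.5 25.5] 45.0 z.05 [ 0.507 -0.077  0.05 ]
blue (403, 174, 25, 25) 415.0 186.2 rect [415. 186.] [24. 24.] 90.0 z.05 [ 0.564 -0.409  0.05 ]
rose (130, 246, 29, 26) 144.8 258.0 rect [144.1 258.3] [24.2 28.1] 24.8 z.05 [0.374 0.247 0.05 ]
rose (349, 182, 31, 31) 363.7 196.9 rect [363.7 196.9] [23.7 22.8] 63.4 z.05 [ 0.535 -0.282  0.05 ]
rose (208, 175, 34, 34) 224.3 191.9 rect [224.2 191.8] [25.7 25.8] 24.4 z.05 [0.539 0.06  0.05 ]
rose (340, 132, 32, 31) 355.1 147.0 rect [355.2 147. ] [25.9 25. ] 71.6 z.05 [ 0.659 -0.262  0.05 ]
wood (393, 121, 35, 34) 410.1 137.5 rect [410.  137.5] [33. 34.] 90.0 z.05 [ 0.687 -0.4    0.05 ]
wood (158, 103, 157, 114) 210.7 135.6 rect [236.  166.7] [145.  114.6] 6.2 z.05 [0.68  0.099 0.05 ]
```

View pics/crop1.png

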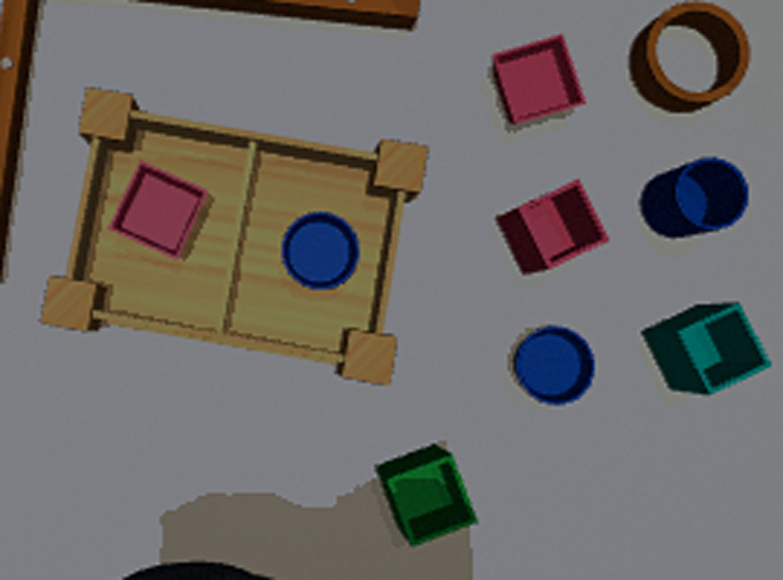

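The crop confirms it: (538,80) is the short rose cup, (552,228) the tall rose jar, (554,364) the short blue cup and (695,197) the tall tumbler. The teal and green jars are decoys.

```bash
python3 - <<'E'
from h import *
c=cap('top','t1');im=c['image']
P={k:on(c,(u+.5)/2.9-.5+170,(v+.5)/2.9-.5+120,.075) for k,(u,v) in dict(FL=(107,113),FR=(402,166),NL=(70,304),NR=(369,358)).items()}
for k in P: print(k,P[k].round(4))
ctr=sum(P.values())/4
d=P['FL']+P['FR']-P['NL']-P['NR'];e=P['FL']+P['NL']-P['FR']-P['NR']
print('crate',ctr.round(4),'yaw x',np.degrees(np.arctan2(d[1],d[0])),np.degrees(np.arctan2(-e[0],e[1])),np.linalg.norm(d)/2,np.linalg.norm(e)/2)
R=lambda u,v,z:on(c,u,v,z).round(4)
hsv=cv2.cvtColor(im,cv2.COLOR_RGB2HSV)
m=cv2.morphologyEx(cv2.inRange(hsv,(160,100,60),(178,255,255)),cv2.MORPH_CLOSE,np.ones((3,3)))
for k in cv2.findContours(m,0,2)[0]:
    if cv2.contourArea(k)>60:
        b=cv2.boxPoints(cv2.minAreaRect(k));w=np.array([on(c,*p,.055) for p in b])
        print('rose',w.mean(0).round(3),[ (np.degrees(np.arctan2(*(w[(i+1)%4]-w[i])[[1,0]]))%90).round(1) for i in range(4)],[np.linalg.norm(w[(i+1)%4]-w[i]).round(3) for i in range(4)])
print('blue1',R(280,206,.059),'blue2',R(361,245.5,.05),'tumbler rim',R(415,186,.085),R(398+8,188,.0))
# fence lines: wood mask profiles
m=cv2.inRange(hsv,(0,120,40),(16,255,255))
for u in(210,240,270,300): r=np.where(m[95:140,u])[0]+95; print('far col',u,r.min(),r.max(),hsv[r.min():r.max()+1,u,2])
for v in(130,160,190,210): r=np.where(m[v,150:195])[0]+150; print('side row',v,r.min(),r.max(),hsv[v,r.min():r.max()+1,2])
for p in((61,160),(153,170),(149,228),(50,219)): print('tray rim',R(*p,.04))
E
```

```text
FL [0.6158 0.1037 0.075 ]
FR [ 0.5771 -0.1425  0.075 ]
NL [0.4566 0.1278 0.075 ]
NR [ 0.4187 -0.117   0.075 ]
crate [ 0.5171 -0.007   0.075 ] yaw x -8.883072031013686 -8.871562971831075 0.160718159921122 0.24845450205621594
rose [0.374 0.247 0.055] [np.float64(68.1), np.float64(67.1), np.float64(67.7), np.float64(67.3)] [np.float64(0.067), np.float64(0.058), np.float64(0.067), np.float64(0.057)]
rose [ 0.534 -0.281  0.055] [np.float64(27.8), np.float64(26.2), np.float64(27.6), np.float64(26.5)] [np.float64(0.057), np.float64(0.057), np.float64(0.056), np.float64(0.057)]
rose [0.538 0.06  0.055] [np.float64(67.7), np.float64(66.8), np.float64(67.3), np.float64(67.0)] [np.float64(0.063), np.float64(0.063), np.float64(0.063), np.float64(0.063)]
rose [ 0.658 -0.261  0.055] [np.float64(20.0), np.float64(17.7), np.float64(19.9), np.float64(18.1)] [np.float64(0.063), np.float64(0.065), np.float64(0.062), np.float64(0.065)]
blue1 [ 0.5066 -0.0767  0.059 ] blue2 [ 0.4162 -0.2749  0.05  ] tumbler rim [ 0.5598 -0.3943  0.085 ] [ 0.5656 -0.4067  0.    ]
far col 210 107 114 [105 104 107 104 106 107 108  97]
far col 240 110 117 [105 105 109 111 109 112 111 108]
far col 270 113 120 [ 97 101 107 107 105 106 106 110]
far col 300 116 124 [102 107 109 109 110 109 110 115  57]
side row 130 170 178 [ 99  88  92  99 107 107 111 112  43]
side row 160 166 174 [ 90  90  95 101 109 108 111 115  42]
side row 190 162 169 [ 99  96  89  94  98 100 105 104]
side row 210 159 167 [101  95  94  98 104 108 108 109  42]
tray rim [0.6105 0.4735 0.04  ]
tray rim [0.5906 0.2413 0.04  ]
tray rim [0.4461 0.2433 0.04  ]
tray rim [0.4623 0.4885 0.04  ]
```

jog_arm([
  [[0.04, 0.04, 0.03], [0, 0, 0], 1],
  [[0.04, 0.04, 0.03], [0, 0, 0], 1],
  [[0.04, 0.04, 0.03], [0, 0, 0], 1],
  [[0.04, 0.04, 0.0], [0, 0, 0], 1],
  [[0.04, 0.04, 0], [0, 0, 0], 1],
  [[0.04, 0.04, 0], [0, 0, 0], 1],
])

```text
clock: 0.7
eef_pos: [0.3158, -0.4624, 0.2909]
orientation: [0.553, -0.55, 0.444, -0.442]
ft_force: [0.2, -0.8, 0.3]
finger_gap: 0.998
```

```bash
python3 - <<'E'
from h import *
c=cap('wrist','w0');V=np.array(c['view'])
s=read_state();print(s['eef_pos'],'cam',(-V[:3,:3].T@V[:3,3]).round(3),'dir',(-V[2,:3]).round(3),c['fx'],c['cx'],c['cy'])
for n,p in dict(jar=(.534,-.281,.085),blue2=(.416,-.275,.05),tum=(.56,-.395,.085),rose2=(.658,-.261,.05)).items(): print(n,np.round(pix(c,p)))
t=cap('top')
F=[on(t,u,v,.045) for u,v in((210,115),(240,118),(270,121),(300,124.0))];S=[on(t,u,v,.045) for u,v in((178.5,130),(174.5,160),(170.2,190),(167.5,210))]
F,S=np.array(F),np.array(S)
pf=np.polyfit(F[:,1],F[:,0],1);ps=np.polyfit(S[:,0],S[:,1],1)
print('far yaw',np.degrees(-np.arctan(pf[0])),'side yaw',np.degrees(np.arctan(ps[0])))
A=np.linalg.solve([[1,-pf[0]],[-ps[0],1]],[pf[1],ps[1]]);print('corner',A)
E
```

```text
[ 0.32043136 -0.45748312  0.29080686] cam [ 0.385 -0.447  0.433] dir [-0.272 -0.056 -0.961] 315.93600086204657 259.21803740045084 191.52295501594332
jar [ 117. -109.]
blue2 [115.  37.]
tum [ 246. -111.]
rose2 [ 124. -255.]
far yaw -4.493352200761152 side yaw -5.003434889140668
corner [0.73992423 0.17708415]
```

View pics/w0.png

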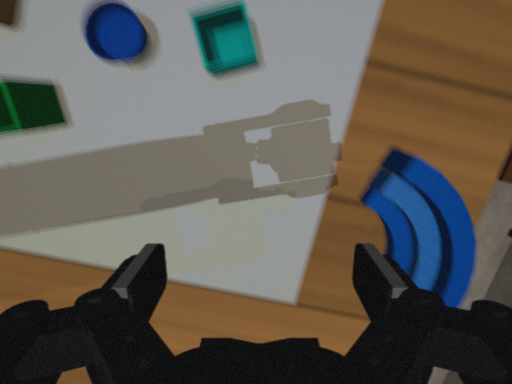

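jog_arm([
  [[0.027, 0.022, -0.011], [0, 0, 7], 1],
  [[0.027, 0.022, -0.011], [0, 0, 7], 1],
  [[0.027, 0.022, -0.011], [0, 0, 0], 1],
  [[0.027, 0.022, -0.011], [0, 0, 0], 1],
  [[0.027, 0.022, -0.011], [0, 0, 0], 1],
  [[0.027, 0.022, -0.011], [0, 0, 0], 1],
  [[0.027, 0.022, -0.011], [0, 0, 0], 1],
  [[0.027, 0.022, -0.011], [0, 0, 0], 1],
  [[0, 0, 0], [0, 0, 0], 1],
])

```text
clock: 1.55
eef_pos: [0.5398, -0.2787, 0.199]
orientation: [-0.603, 0.603, -0.37, 0.369]
ft_force: [-0.0, 0.5, -0.1]
finger_gap: 0.996
```

```bash
cat >> h.py <<'E'
def yaw(s):
    w,x,y,z=s['orientation'];return np.degrees(np.arctan2(2*(x*y+w*z),w*w+x*x-y*y-z*z))
def down(s):
    w,x,y,z=s['orientation'];return np.array([2*(x*y-w*z),w*w-x*x+y*y-z*z,2*(y*z+w*x)]).round(3), np.array([2*(x*z+w*y),2*(y*z-w*x),w*w-x*x-y*y+z*z]).round(3)
def st():
    s=read_state();print('t',round(s['clock'],2),'p',s['eef_pos'].round(4),'yaw',yaw(s).round(1),'ydir',down(s)[0],'f',s['ft_force'].round(1),'gap',round(s['finger_gap'],3));return s
ROSE=((160,100,40),(178,255,255));BLUE=((105,120,30),(130,255,255))
def blobs(c,col,z,a=200):
    hsv=cv2.cvtColor(c['image'],cv2.COLOR_RGB2HSV)
    m=cv2.morphologyEx(cv2.inRange(hsv,*col),cv2.MORPH_CLOSE,np.ones((5,5)))
    for k in cv2.findContours(m,0,2)[0]:
        if cv2.contourArea(k)>a:
            w=np.array([on(c,*p[0],z)[:2] for p in k],np.float32)
            r=cv2.minAreaRect(w*1000);(cx,cy),rad=cv2.minEnclosingCircle(w*1000)
            print('bbox',cv2.boundingRect(k),'rect c',np.round(r[0],1),'size',np.round(r[1],1),'ang',round(r[2],1),'circ',round(cx,1),round(cy,1),'d',round(2*rad,1))
E
python3 - <<'E'
from h import *
st();c=cap('wrist','w1');V=np.array(c['view']);print('cam',(-V[:3,:3].T@V[:3,3]).round(3))
blobs(c,ROSE,.085);blobs(c,ROSE,.05)
E
```

```text
t 1.55 p [ 0.5398 -0.2787  0.199 ] yaw -63.0 ydir [-0.002  0.    -1.   ] f [-0.   0.5 -0.1] gap 0.996
cam [ 0.603 -0.246  0.341]
bbox (217, 146, 67, 78) rect c [ 537.1 -270.2] size [67.1 55.3] ang 26.5 circ 535.7 -271.0 d 82.1
bbox (266, 0, 87, 91) rect c [ 654.1 -260.1] size [56.9 55.5] ang 17.8 circ 653.7 -260.5 d 77.1
bbox (217, 146, 67, 78) rect c [ 528.2 -273.5] size [76.2 62.9] ang 26.5 circ 526.5 -274.5 d 93.3
bbox (266, 0, 87, 91) rect c [ 661.1 -262. ] size [64.6 63.1] ang 17.8 circ 660.7 -262.5 d 87.6
```

View pics/w1.png

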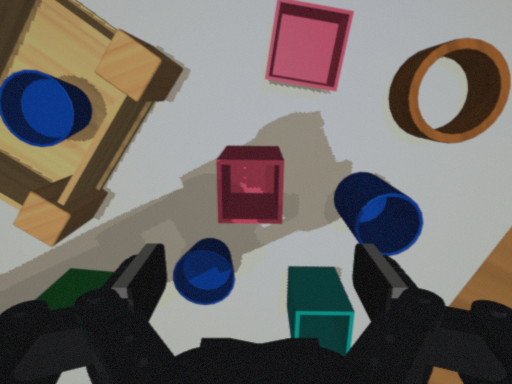

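Wrist view: the jar's rim lower edge is at (219–283, 222), which puts its centre near (0.532,-0.272). This agrees with the top view. The rose cup is at (308,47), the tumbler at (385,220) and the blue cup at (205,275).

jog_arm([
  [[-0.004, 0.003, -0.03], [0, 0, 0], 1],
  [[-0.004, 0.003, -0.03], [0, 0, 0], 1],
  [[0, 0, -0.04], [0, 0, 0], 1],
  [[0, 0, -0.04], [0, 0, 0], 1],
  [[0, 0, -0.02], [0, 0, 0], 1],
  [[0, 0, 0], [0, 0, 0], -1],
  [[0, 0, 0], [0, 0, 0], -1],
  [[0, 0, 0], [0, 0, 0], -1],
  [[0, 0, 0], [0, 0, 0], -1],
  [[0, 0, 0], [0, 0, 0], -1],
  [[0, 0, 0], [0, 0, 0], -1],
  [[0, 0, 0], [0, 0, 0], -1],
], newtons=40)

```text
clock: 2.6
eef_pos: [0.5307, -0.2875, 0.0471]
orientation: [-0.598, 0.604, -0.365, 0.379]
ft_force: [-0.8, -0.1, -0.8]
finger_gap: 0.653
```

jog_arm([
  [[0, 0, 0], [0, 0, 0], -1],
  [[0, 0, 0.03], [0, 0, 0], -1],
  [[0, 0, 0.04], [0, 0, 0], -1],
  [[0, 0, 0.04], [0, 0, 0], -1],
  [[0, 0, 0.03], [0, 0, 0], -1],
])

```text
clock: 3.02
eef_pos: [0.5253, -0.2831, 0.1839]
orientation: [-0.599, 0.604, -0.371, 0.373]
ft_force: [1.6, -0.6, -1.3]
finger_gap: 0.651
```

```bash
python3 - <<'E'
from h import *
st();c=cap('wrist','w2');blobs(c,ROSE,.05)
t=cap('top');blobs(t,ROSE,.05,60);blobs(t,BLUE,.05,60)
print(down(read_state()))
E
```

```text
t 3.02 p [ 0.5253 -0.2831  0.1839] yaw -63.5 ydir [-0.001 -0.007 -1.   ] f [ 1.6 -0.6 -1.3] gap 0.651
bbox (173, 162, 170, 186) rect c [ 451.4 -319.7] size [200.3 161. ] ang 26.5 circ 445.8 -323.4 d 229.6
bbox (267, 0, 91, 69) rect c [ 654.9 -264.1] size [50.5 64. ] ang 18.1 circ 655.3 -264.2 d 80.2
bbox (130, 245, 30, 27) rect c [374.7 247.7] size [59.8 69.7] ang 10.0 circ 374.3 247.4 d 70.1
bbox (208, 175, 34, 34) rect c [539.   60.4] size [63.5 63.3] ang 67.3 circ 540.0 60.8 d 87.1
bbox (360, 173, 30, 24) rect c [ 565.  -315.6] size [28.4 81.3] ang 27.7 circ 567.4 -314.4 d 83.9
bbox (340, 132, 32, 31) rect c [ 658.5 -260.8] size [63.7 66.3] ang 17.5 circ 659.0 -262.4 d 87.2
bbox (494, 272, 18, 43) rect c [ 313.2 -612. ] size [40.4 97.1] ang 87.0 circ 312.4 -618.9 d 99.7
bbox (348, 233, 15, 19) rect c [ 429.2 -256.4] size [19.1 52.8] ang 53.2 circ 424.4 -262.9 d 52.8
bbox (267, 193, 27, 27) rect c [507.4 -77.3] size [62.2 62.7] ang 46.3 circ 507.2 -76.9 d 65.1
(array([ 0.007, -0.014, -1.   ]), array([0.895, 0.447, 0.   ]))
```

View pics/w2.png

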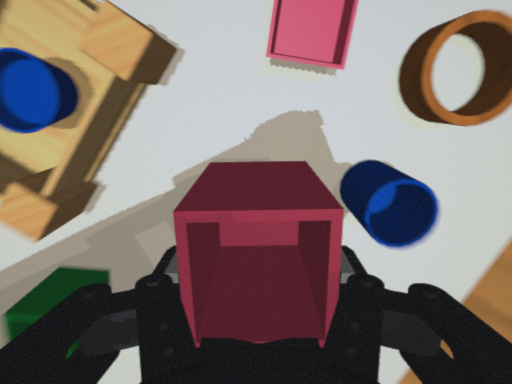

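jog_arm([
  [[0, 0.035, 0.02], [0, 0, 0], -1],
  [[0, 0.041, 0], [0, 0, 0], -1],
  [[0, 0.041, 0], [0, 0, 0], -1],
  [[0, 0.041, 0], [0, 0, 0], -1],
  [[0, 0.041, 0], [0, 0, 0], -1],
  [[0, 0.041, 0], [0, 0, 0], -1],
  [[0, 0.041, 0], [0, 0, 0], -1],
  [[0, 0.041, 0], [0, 0, 0], -1],
  [[0, 0.041, 0], [0, 0, 0], -1],
  [[0, 0.041, 0], [0, 0, 0], -1],
  [[0, 0.041, 0], [0, 0, 0], -1],
  [[0, 0.041, 0], [0, 0, 0], -1],
])

```text
clock: 4.12
eef_pos: [0.5203, 0.2034, 0.2012]
orientation: [-0.594, 0.603, -0.372, 0.38]
ft_force: [0.7, -0.3, -0.7]
finger_gap: 0.652
```

jog_arm([
  [[0, 0.041, 0], [0, 0, 0], -1],
  [[0, 0.041, 0], [0, 0, 0], -1],
  [[0, 0.02, 0], [0, 0, 0], -1],
  [[0, 0, 0], [0, 0, 0], -1],
])

```text
clock: 4.45
eef_pos: [0.5156, 0.3141, 0.1966]
orientation: [-0.595, 0.606, -0.371, 0.376]
ft_force: [0.9, -0.3, -1.0]
finger_gap: 0.649
```

jog_arm([
  [[0.007, -0.004, -0.035], [0, 0, 0], -1],
  [[0, 0, -0.04], [0, 0, 0], -1],
  [[0, 0, -0.04], [0, 0, 0], -1],
  [[0, 0, -0.016], [0, 0, 0], -1],
  [[0, 0, -0.007], [0, 0, 0], -1],
  [[0, 0, 0], [0, 0, 0], -1],
])

```text
clock: 4.95
eef_pos: [0.5203, 0.3092, 0.0513]
orientation: [-0.596, 0.607, -0.369, 0.375]
ft_force: [-0.3, -0.8, -2.8]
finger_gap: 0.651
```

jog_arm([
  [[0, 0, -0.003], [0, 0, 0], -1],
  [[0, 0, 0], [0, 0, 0], 0.6],
  [[0, 0, 0], [0, 0, 0], 0.8],
  [[0, 0, 0], [0, 0, 0], 1],
  [[0, 0, 0.03], [0, 0, 0], 1],
  [[0, 0, 0.04], [0, 0, 0], 1],
  [[0, 0, 0.04], [0, 0, 0], 1],
  [[0, 0, 0.04], [0, 0, 0], 1],
])

```text
clock: 5.62
eef_pos: [0.5186, 0.307, 0.2022]
orientation: [-0.594, 0.608, -0.371, 0.374]
ft_force: [0.7, 0.3, 0.7]
finger_gap: 0.997
```

```bash
python3 - <<'E'
from h import *
st();t=cap('top','t2');blobs(t,ROSE,.05,60);blobs(t,BLUE,.05,60)
c=cap('wrist','w3');blobs(c,ROSE,.09)
cv2.imwrite('pics/m1.png',np.hstack([t['image'],c['image']])[:,:,::-1].copy()[:, :])
m=cv2.resize(np.hstack([t['image'],c['image']]),(800,300));cv2.imwrite('pics/m1.png',m[:,:,::-1])
E
```

```text
t 5.62 p [0.5186 0.307  0.2022] yaw -63.5 ydir [-0.007 -0.02  -1.   ] f [0.7 0.3 0.7] gap 0.997
bbox (130, 245, 30, 27) rect c [374.2 247.6] size [58.7 69.7] ang 10.0 circ 374.3 247.4 d 70.1
bbox (101, 178, 41, 33) rect c [526.7 312.7] size [77.7 79. ] ang 27.3 circ 526.3 313.9 d 104.6
bbox (208, 175, 34, 34) rect c [539.   60.4] size [63.5 63.3] ang 67.3 circ 540.0 60.8 d 87.1
bbox (340, 132, 32, 31) rect c [ 658.7 -261.1] size [63.8 65.5] ang 17.7 circ 659.0 -262.4 d 87.2
bbox (494, 272, 18, 43) rect c [ 313.2 -612. ] size [40.4 97.1] ang 87.0 circ 312.4 -618.9 d 99.7
bbox (348, 232, 27, 28) rect c [ 416.3 -274.9] size [63.  64.7] ang 89.8 circ 416.0 -274.8 d 66.0
bbox (267, 193, 27, 27) rect c [507.4 -77.3] size [62.2 62.7] ang 46.3 circ 507.2 -76.9 d 65.1
bbox (391, 174, 37, 28) rect c [ 559.3 -395. ] size [59.6 91.6] ang 19.7 circ 558.7 -395.2 d 91.6
bbox (216, 275, 58, 59) rect c [409.2 266.4] size [55.5 62.5] ang 71.6 circ 410.4 265.3 d 66.7
bbox (428, 221, 84, 80) rect c [549.5  98.8] size [78.2 58.9] ang 66.6 circ 546.5 96.6 d 87.6
bbox (223, 136, 66, 74) rect c [531.7 314.9] size [65.1 55.8] ang 27.9 circ 530.3 314.3 d 78.7
```

View pics/m1.png

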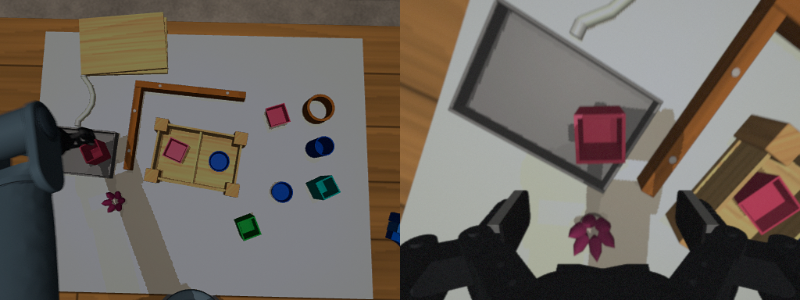

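Jar stands upright in the tray (wrist pixel 600,135 in the combined picture). Now the tumbler.

jog_arm([
  [[0.002, -0.041, 0], [1.1, -0.4, 6.5], 1],
  [[0.002, -0.041, 0], [0, 0, 6.5], 1],
  [[0.002, -0.041, 0], [0, 0, 6.5], 1],
  [[0.002, -0.041, 0], [0, 0, 6.5], 1],
  [[0.002, -0.041, 0], [0, 0, 6.5], 1],
  [[0.002, -0.041, 0], [0, 0, 6.5], 1],
  [[0.002, -0.041, 0], [0, 0, 6.5], 1],
  [[0.002, -0.041, 0], [0, 0, 6.5], 1],
  [[0.002, -0.041, 0], [0, 0, 6.5], 1],
  [[0.002, -0.041, 0], [0, 0, 0], 1],
  [[0.002, -0.041, 0], [0, 0, 0], 1],
  [[0.002, -0.041, 0], [0, 0, 0], 1],
])

```text
clock: 6.72
eef_pos: [0.5519, -0.1582, 0.2307]
orientation: [0.717, -0.695, 0.023, -0.05]
ft_force: [1.2, 0.1, 0.4]
finger_gap: 1.002
```

jog_arm([
  [[0.002, -0.041, 0], [0, 0, 0], 1],
  [[0.002, -0.041, 0], [0, 0, 0], 1],
  [[0.002, -0.041, 0], [0, 0, 0], 1],
  [[0.002, -0.041, 0], [0, 0, 0], 1],
  [[0.0, -0.03, 0], [0, 0, 0], 1],
  [[0, 0, 0], [0, 0, 0], 1],
])

```text
clock: 7.22
eef_pos: [0.5596, -0.3641, 0.2388]
orientation: [0.713, -0.699, 0.021, -0.057]
ft_force: [-0.2, 0.6, 0.9]
finger_gap: 1.004
```

```bash
python3 - <<'E'
from h import *
st();c=cap('wrist','w4');blobs(c,BLUE,.085);blobs(c,BLUE,.05)
hsv=cv2.cvtColor(c['image'],cv2.COLOR_RGB2HSV)
m=cv2.morphologyEx(cv2.inRange(hsv,*BLUE),cv2.MORPH_CLOSE,np.ones((5,5)))
for k in cv2.findContours(m,0,2)[0]:
    if cv2.contourArea(k)>400:
        w=np.array([on(c,*p[0],.085)[:2] for p in k])*1000
        o=ray(c,0,0)[0][:2]*1000
        print('cam',o, 'bounds',w.min(0).round(),w.max(0).round())
E
```

```text
t 7.22 p [ 0.5596 -0.3641  0.2388] yaw -6.4 ydir [ 0.053  0.017 -0.998] f [-0.2  0.6  0.9] gap 1.004
bbox (64, 366, 28, 18) rect c [ 340.5 -560.3] size [23.2 29.5] ang 80.6 circ 340.1 -562.7 d 34.6
bbox (227, 166, 58, 71) rect c [ 561.6 -386.2] size [71.9 56.7] ang 82.4 circ 560.4 -386.0 d 72.5
bbox (64, 68, 73, 67) rect c [ 433.3 -276.2] size [58.1 57.1] ang 33.9 circ 435.1 -276.8 d 62.3
bbox (64, 366, 28, 18) rect c [ 314.8 -591.4] size [25.9 32.9] ang 80.6 circ 314.3 -594.1 d 38.6
bbox (227, 166, 58, 71) rect c [ 561.8 -396.8] size [80.3 63.4] ang 82.4 circ 560.5 -396.7 d 81.0
bbox (64, 68, 73, 67) rect c [ 418.4 -274. ] size [64.9 63.8] ang 33.9 circ 420.5 -274.6 d 69.7
cam [ 559.64777038 -295.25584161] bounds [ 532. -422.] [ 589. -350.]
cam [ 559.64777038 -295.25584161] bounds [ 404. -305.] [ 466. -248.]
```

jog_arm([
  [[0.001, -0.028, 0], [-1, 3, 1], 1],
  [[0, 0, -0.04], [0, 0, 0], 1],
  [[0, 0, -0.04], [0, 0, 0], 1],
  [[0, 0, 0], [0, 0, 0], 1],
])

```text
clock: 7.6
eef_pos: [0.5629, -0.39, 0.163]
orientation: [-0.704, 0.709, -0.029, 0.034]
ft_force: [-0.8, 1.2, -1.8]
finger_gap: 0.997
```

```bash
python3 - <<'E'
from h import *
st()
E
```

```text
t 7.6 p [ 0.5629 -0.39    0.163 ] yaw -5.2 ydir [ 0.007 -0.006 -1.   ] f [-0.8  1.2 -1.8] gap 0.997
```

jog_arm([
  [[-0.001, -0.002, -0.04], [0, 0, 0], 1],
  [[0, 0, -0.04], [0, 0, 0], 1],
  [[0, 0, -0.038], [0, 0, 0], 1],
  [[0, 0, 0], [0, 0, 0], -1],
  [[0, 0, 0], [0, 0, 0], -1],
  [[0, 0, 0], [0, 0, 0], -1],
  [[0, 0, 0], [0, 0, 0], -1],
  [[0, 0, 0], [0, 0, 0], -1],
  [[0, 0, 0], [0, 0, 0], -1],
])

```text
clock: 8.35
eef_pos: [0.5721, -0.3914, 0.0709]
orientation: [-0.699, 0.714, -0.02, 0.038]
ft_force: [-0.4, -0.1, -1.3]
finger_gap: 0.701
```

jog_arm([
  [[0, 0, 0.03], [0, 0, 0], -1],
  [[0, 0, 0.04], [0, 0, 0], -1],
  [[0, 0, 0.04], [0, 0, 0], -1],
  [[0, 0, 0.04], [0, 0, 0], -1],
  [[0, 0.041, 0], [0, 0, 0], -1],
  [[0, 0.041, 0], [0, 0, 0], -1],
  [[0, 0.041, 0], [0, 0, 0], -1],
  [[0, 0.041, 0], [0, 0, 0], -1],
  [[0, 0.041, 0], [0, 0, 0], -1],
  [[0, 0.041, 0], [0, 0, 0], -1],
])

```text
clock: 9.18
eef_pos: [0.5725, -0.1472, 0.2447]
orientation: [-0.693, 0.719, -0.016, 0.052]
ft_force: [1.0, -0.0, -1.2]
finger_gap: 0.705
```

jog_arm([
  [[0, 0.041, 0], [0, 0, 0], -1],
  [[0, 0.041, 0], [0, 0, 0], -1],
  [[0, 0.041, 0], [0, 0, 0], -1],
  [[0, 0.041, 0], [0, 0, 0], -1],
  [[0, 0.041, 0], [0, 0, 0], -1],
  [[0, 0.041, 0], [0, 0, 0], -1],
  [[0, 0.041, 0], [0, 0, 0], -1],
  [[0, 0.041, 0], [0, 0, 0], -1],
  [[0, 0.041, 0], [0, 0, 0], -1],
  [[0, 0.041, 0], [0, 0, 0], -1],
  [[0, 0.041, 0], [0, 0, 0], -1],
  [[0, 0, 0], [0, 0, 0], -1],
])

```text
clock: 10.18
eef_pos: [0.5701, 0.3178, 0.264]
orientation: [-0.695, 0.716, -0.004, 0.062]
ft_force: [-0.5, -0.4, -1.8]
finger_gap: 0.704
```

```bash
python3 - <<'E'
from h import *
st();c=cap('wrist','w5');blobs(c,ROSE,.09)
E
```

```text
t 10.18 p [0.5701 0.3178 0.264 ] yaw -5.3 ydir [ 0.08  -0.033 -0.996] f [-0.5 -0.4 -1.8] gap 0.704
bbox (55, 204, 65, 54) rect c [401.2 270.3] size [68.1 52.5] ang 38.3 circ 401.6 269.7 d 68.1
bbox (166, 132, 75, 82) rect c [529.8 316.7] size [65.5 59.9] ang 28.5 circ 530.3 316.4 d 86.8
```

View pics/w5.png

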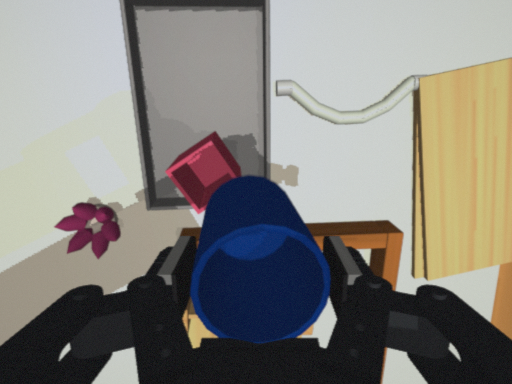

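jog_arm([
  [[-0.013, 0.035, 0], [1.9, 4.6, 0], -1],
  [[-0.013, 0.035, -0.01], [0, 0, 0], -1],
  [[-0.013, 0.03, -0.02], [0, 0, 0], -1],
  [[0, 0, -0.03], [0, 0, 0], -1],
  [[0, 0, -0.04], [0, 0, 0], -1],
  [[0, 0, -0.03], [0, 0, 0], -1],
  [[0, 0, 0], [0, 0, 0], -1],
])

```text
clock: 10.82
eef_pos: [0.534, 0.4164, 0.1414]
orientation: [0.709, -0.704, 0.03, -0.04]
ft_force: [-0.6, -2.0, -2.6]
finger_gap: 0.702
```

```bash
python3 - <<'E'
from h import *
st()
E
```

```text
t 10.82 p [0.534  0.4164 0.1414] yaw -5.6 ydir [ 0.014  0.006 -1.   ] f [-0.6 -2.  -2.6] gap 0.702
```

jog_arm([
  [[0, 0, -0.03], [0, 0, 0], -1],
  [[0, 0, -0.02], [-0.4, 0.8, 0], -1],
  [[0, 0, -0.01], [0, 0, 0], -1],
  [[0, 0, -0.005], [0, 0, 0], -1],
  [[0, 0, 0], [0, 0, 0], -1],
  [[0, 0, 0], [0, 0, 0], -1],
])

```text
clock: 11.32
eef_pos: [0.5406, 0.4141, 0.0852]
orientation: [0.708, -0.705, 0.033, -0.041]
ft_force: [-0.1, 0.8, -1.1]
finger_gap: 0.705
```

jog_arm([
  [[0, 0, -0.005], [0, 0, 0], -1],
  [[0, 0, -0.004], [0, 0, 0], -1],
  [[0, 0, -0.003], [0, 0, 0], -1],
  [[0, 0, 0], [0, 0, 0], -1],
])

```text
clock: 11.65
eef_pos: [0.5439, 0.4153, 0.0785]
orientation: [0.709, -0.703, 0.03, -0.044]
ft_force: [1.2, 0.3, -1.5]
finger_gap: 0.703
```

jog_arm([
  [[-0.004, 0, -0.004], [0, 0, 0], -1],
  [[-0.002, 0, 0], [0, 0, 0], 0.5],
  [[-0.002, 0, 0], [0, 0, 0], 0.8],
  [[0, 0, 0], [0, 0, 0], 1],
  [[0, 0, 0], [0, 0, 0], 1],
  [[0, 0, 0.03], [0, 0, 0], 1],
  [[0, 0, 0.04], [0, 0, 0], 1],
  [[0, 0, 0.04], [0, 0, 0], 1],
  [[0, 0, 0.03], [0, 0, 0], 1],
])

```text
clock: 12.4
eef_pos: [0.529, 0.4127, 0.2098]
orientation: [0.706, -0.706, 0.035, -0.038]
ft_force: [0.3, 0.1, 0.9]
finger_gap: 1.006
```

```bash
python3 - <<'E'
from h import *
st();c=cap('wrist','w6');blobs(c,ROSE,.09);blobs(c,BLUE,.09)
t=cap('top');blobs(t,ROSE,.05,60);blobs(t,BLUE,.05,60)
E
```

```text
t 12.4 p [0.529  0.4127 0.2098] yaw -5.9 ydir [ 0.004  0.    -1.   ] f [0.3 0.1 0.9] gap 1.006
bbox (149, 298, 21, 36) rect c [418.9 292.9] size [40.4 19.5] ang 79.5 circ 420.7 292.5 d 40.6
bbox (227, 221, 82, 106) rect c [526.4 325.2] size [73.2 88.1] ang 28.3 circ 526.5 325.2 d 111.5
bbox (227, 143, 69, 78) rect c [529.6 414.7] size [58.6 67.2] ang 22.3 circ 531.8 415.6 d 68.8
bbox (130, 245, 30, 27) rect c [374.2 247.7] size [58.9 69.5] ang 11.6 circ 374.3 247.4 d 70.1
bbox (101, 178, 41, 33) rect c [526.6 313.3] size [78.2 80.2] ang 27.8 circ 527.5 314.0 d 105.5
bbox (208, 175, 34, 34) rect c [539.   60.4] size [63.5 63.3] ang 67.3 circ 540.0 60.8 d 87.1
bbox (340, 132, 32, 31) rect c [ 658.5 -260.7] size [63.8 66.3] ang 17.7 circ 659.0 -262.4 d 87.2
bbox (494, 272, 18, 43) rect c [ 313.2 -612. ] size [40.4 97.1] ang 87.0 circ 312.4 -620.1 d 99.3
bbox (348, 232, 27, 28) rect c [ 415.9 -275.2] size [62.6 64.6] ang 27.3 circ 416.4 -274.8 d 65.7
bbox (267, 193, 27, 27) rect c [507.4 -77.3] size [62.2 62.7] ang 46.3 circ 507.2 -76.9 d 65.1
bbox (62, 178, 40, 28) rect c [530.  411.7] size [98.1 60.5] ang 77.4 circ 531.3 411.4 d 98.3
```

View pics/w6.png

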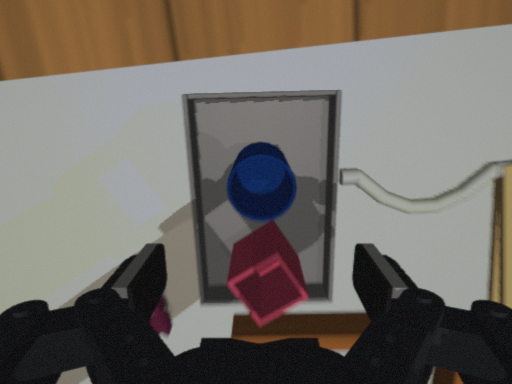

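jog_arm([
  [[-0.006, -0.041, 0], [0, 0, -1], 1],
  [[-0.006, -0.041, 0], [0, 0, -1], 1],
  [[-0.006, -0.041, 0], [0, 0, -1], 1],
  [[-0.006, -0.041, 0], [0, 0, 0], 1],
  [[-0.006, -0.041, 0], [0, 0, 0], 1],
  [[-0.006, -0.041, 0], [0, 0, 0], 1],
  [[-0.006, -0.041, 0], [0, 0, 0], 1],
  [[-0.006, -0.041, 0], [0, 0, 0], 1],
  [[-0.006, -0.041, 0], [0, 0, 0], 1],
  [[-0.006, -0.041, 0], [0, 0, 0], 1],
  [[-0.006, -0.041, 0], [0, 0, 0], 1],
  [[-0.006, -0.041, 0], [0, 0, 0], 1],
])

```text
clock: 13.5
eef_pos: [0.455, -0.077, 0.2136]
orientation: [0.708, -0.702, 0.043, -0.058]
ft_force: [1.2, 0.7, -0.5]
finger_gap: 1.002
```

jog_arm([
  [[-0.006, -0.041, 0], [0, 0, 0], 1],
  [[-0.006, -0.041, 0], [0, 0, 0], 1],
  [[-0.006, -0.041, 0], [0, 0, 0], 1],
  [[-0.006, -0.041, 0], [0, 0, 0], 1],
  [[0, 0, 0], [0, 0, 0], 1],
])

```text
clock: 13.92
eef_pos: [0.4275, -0.2476, 0.2136]
orientation: [0.707, -0.704, 0.044, -0.062]
ft_force: [0.1, -0.4, 1.0]
finger_gap: 1.0
```

```bash
python3 - <<'E'
from h import *
st();c=cap('wrist','w7');blobs(c,BLUE,.05);print(ray(c,0,0)[0])
E
```

```text
t 13.92 p [ 0.4275 -0.2476  0.2136] yaw -8.6 ydir [ 0.025  0.002 -1.   ] f [ 0.1 -0.4  1. ] gap 1.0
bbox (218, 171, 63, 61) rect c [ 417.2 -273.4] size [63.1 63.5] ang 21.9 circ 417.6 -273.4 d 64.6
[ 0.43440768 -0.17706376  0.35644662]
```

jog_arm([
  [[-0.005, -0.014, -0.02], [0, 1.4, 0], 1],
  [[-0.005, -0.013, -0.03], [0, 0, 0], 1],
  [[0, 0, -0.04], [0, 0, 0], 1],
  [[0, 0, -0.03], [0, 0, 0], 1],
  [[0, 0, 0], [0, 0, 0], 1],
  [[0, 0, 0], [0, 0, 0], 1],
])

```text
clock: 14.47
eef_pos: [0.4189, -0.2709, 0.0914]
orientation: [0.706, -0.705, 0.051, -0.054]
ft_force: [1.2, 1.2, 0.3]
finger_gap: 1.004
```

```bash
python3 - <<'E'
from h import *
st()
E
```

```text
t 14.47 p [ 0.4189 -0.2709  0.0914] yaw -8.5 ydir [ 0.004  0.002 -1.   ] f [1.2 1.2 0.3] gap 1.004
```

jog_arm([
  [[-0.0015, -0.003, -0.03], [0, 0, 0], 1],
  [[0, 0, -0.025], [0, 0, 0], 1],
  [[0, 0, -0.01], [0, 0, 0], 1],
  [[0, 0, -0.002], [0, 0, 0], 1],
  [[0, 0, 0], [0, 0, 0], -1],
  [[0, 0, 0], [0, 0, 0], -1],
  [[0, 0, 0], [0, 0, 0], -1],
  [[0, 0, 0], [0, 0, 0], -1],
  [[0, 0, 0], [0, 0, 0], -1],
])

```text
clock: 15.22
eef_pos: [0.4262, -0.2773, 0.0373]
orientation: [-0.701, 0.71, -0.042, 0.057]
ft_force: [-0.2, -0.3, -1.9]
finger_gap: 0.728
```

```bash
python3 - <<'E'
from h import *
st()
E
```

```text
t 15.22 p [ 0.4262 -0.2773  0.0373] yaw -8.1 ydir [ 0.02  -0.014 -1.   ] f [-0.2 -0.3 -1.9] gap 0.728
```

jog_arm([
  [[0, 0, 0], [0, 0, 0], -1],
  [[0, 0, 0.03], [0, 0, 0], -1],
  [[0, 0, 0.04], [0, 0, 0], -1],
  [[0, 0, 0.04], [0, 0, 0], -1],
  [[0, 0, 0.04], [0.8, 1.2, 0], -1],
  [[0, 0, 0], [0, 0, 0], -1],
])

```text
clock: 15.72
eef_pos: [0.423, -0.2739, 0.1912]
orientation: [0.707, -0.703, 0.053, -0.048]
ft_force: [1.0, -1.2, -0.2]
finger_gap: 0.734
```

```bash
python3 - <<'E'
from h import *
s=st();c=cap('wrist','w8')
for dz in(0,.006,.012,.018):print(dz);blobs(c,BLUE,s['eef_pos'][2]+dz)
E
```

```text
t 15.72 p [ 0.423  -0.2739  0.1912] yaw -8.1 ydir [-0.007  0.006 -1.   ] f [ 1.  -1.2 -0.2] gap 0.734
0
bbox (187, 187, 144, 139) rect c [ 421.8 -281.9] size [72.6 72.3] ang 38.0 circ 422.2 -279.8 d 77.1
0.006
bbox (187, 187, 144, 139) rect c [ 422.3 -278.6] size [69.6 69.3] ang 38.0 circ 422.6 -276.6 d 73.8
0.012
bbox (187, 187, 144, 139) rect c [ 422.8 -275.3] size [66.5 66.3] ang 38.0 circ 423.1 -273.4 d 70.6
0.018
bbox (187, 187, 144, 139) rect c [ 423.3 -272. ] size [63.5 63.2] ang 38.0 circ 423.6 -270.2 d 67.4
```

View pics/w8.png

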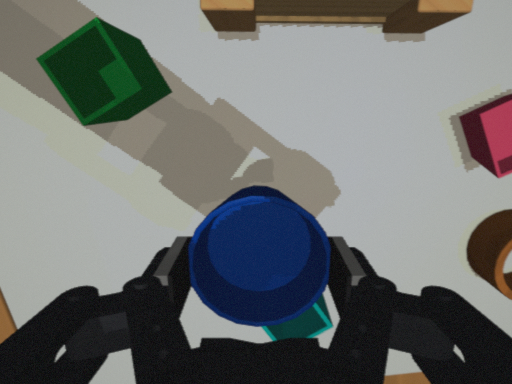

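jog_arm([
  [[0.014, 0.033, 0], [0, 0, 0], -1],
  [[0.014, 0.033, 0], [0, 0, 0], -1],
  [[0.014, 0.033, 0], [0, 0, 0], -1],
  [[0.014, 0.033, 0], [0, 0, 0], -1],
  [[0.014, 0.033, 0], [0, 0, 0], -1],
  [[0.014, 0.033, -0.02], [0, 0, 0], -1],
  [[0, 0, -0.02], [0, 0, 0], -1],
  [[0, 0, 0], [0, 0, 0], -1],
])

```text
clock: 16.43
eef_pos: [0.5037, -0.0664, 0.1407]
orientation: [0.709, -0.701, 0.057, -0.047]
ft_force: [-1.1, -0.1, -3.5]
finger_gap: 0.731
```

```bash
python3 - <<'E'
from h import *
s=st();c=cap('top');blobs(c,ROSE,.055,60)
E
```

```text
t 16.43 p [ 0.5037 -0.0664  0.1407] yaw -8.5 ydir [-0.013  0.012 -1.   ] f [-1.1 -0.1 -3.5] gap 0.731
bbox (130, 245, 30, 27) rect c [375.1 246.3] size [59.5 69.3] ang 10.0 circ 374.7 246.0 d 69.8
bbox (101, 178, 41, 33) rect c [526.2 311.7] size [77.2 80. ] ang 27.3 circ 527.0 312.2 d 104.9
bbox (208, 175, 34, 34) rect c [538.5  60. ] size [63.1 63. ] ang 67.3 circ 539.5 60.3 d 86.6
bbox (340, 132, 32, 31) rect c [ 657.4 -259.4] size [63.3 65.9] ang 17.5 circ 657.9 -261.0 d 86.7
```

jog_arm([
  [[0.003, -0.0105, -0.02], [-0.7, -0.7, 0], -1],
  [[0, 0, -0.02], [0, 0, 0], -1],
  [[0, 0, 0], [0, 0, 0], -1],
])

```text
clock: 16.73
eef_pos: [0.5078, -0.0792, 0.1026]
orientation: [-0.704, 0.706, -0.052, 0.054]
ft_force: [-0.0, -0.2, -2.2]
finger_gap: 0.735
```

```bash
python3 - <<'E'
from h import *
s=st()
E
```

```text
t 16.73 p [ 0.5078 -0.0792  0.1026] yaw -8.6 ydir [ 0.003 -0.002 -1.   ] f [-0.  -0.2 -2.2] gap 0.735
```

jog_arm([
  [[-0.001, 0.002, -0.01], [0, 0, 0], -1],
  [[0, 0, -0.008], [0, 0, 0], -1],
  [[0, 0, -0.005], [0, 0, 0], -1],
  [[0, 0, -0.003], [0, 0, 0], -1],
  [[0, 0, -0.001], [0, 0, 0], -1],
])

```text
clock: 17.15
eef_pos: [0.5082, -0.08, 0.0772]
orientation: [-0.704, 0.706, -0.052, 0.057]
ft_force: [0.1, 1.2, -1.0]
finger_gap: 0.734
```

jog_arm([
  [[0, 0.001, -0.003], [0, 0, 0], -1],
  [[0, 0, -0.002], [0, 0, 0], -1],
  [[0, 0, 0], [0, 0, 0], 0.6],
  [[0, 0, 0], [0, 0, 0], 0.7],
  [[0, 0, 0], [0, 0, 0], 0.8],
  [[0, 0, 0.02], [0, 0, 0], 0.9],
  [[0, 0, 0.04], [0, 0, 0], 1],
  [[0, 0, 0.04], [0, 0, 0], 1],
  [[0, 0, 0.04], [0, 0, 0], 1],
])

```text
clock: 17.9
eef_pos: [0.5029, -0.0771, 0.2092]
orientation: [0.705, -0.705, 0.057, -0.052]
ft_force: [0.8, -0.1, -0.7]
finger_gap: 0.997
```

```bash
python3 - <<'E'
from h import *
s=st();c=cap('wrist','w9');blobs(c,BLUE,.089);blobs(c,ROSE,.059)
cv2.imwrite('pics/w9c.png',c['image'][60:384,100:420,::-1])
E
```

```text
t 17.9 p [ 0.5029 -0.0771  0.2092] yaw -8.9 ydir [-0.008  0.002 -1.   ] f [ 0.8 -0.1 -0.7] gap 0.997
bbox (230, 143, 75, 80) rect c [508.  -76.3] size [63.8 70.1] ang 22.0 circ 508.9 -75.7 d 70.6
bbox (410, 272, 46, 37) rect c [ 668.1 -224. ] size [19. 65.] ang 46.7 circ 664.1 -228.2 d 65.0
bbox (233, 0, 88, 61) rect c [535.9  54. ] size [47.6 63.9] ang 67.1 circ 536.2 54.1 d 78.0
```

View pics/w9c.png

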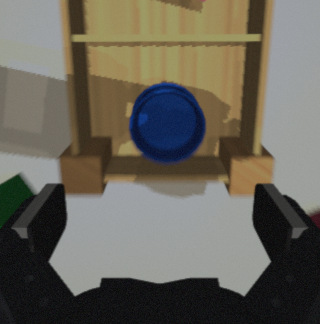

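Blue cup is nested (crop: concentric rims at (167,122)). Next is the rose cup.

jog_arm([
  [[0.025, -0.029, 0], [0, 0, 6.6], 1],
  [[0.025, -0.029, 0], [0, 0, 6.6], 1],
  [[0.025, -0.029, 0], [0, 0, 6.6], 1],
  [[0.025, -0.029, 0], [0, 0, 6.6], 1],
  [[0.025, -0.029, 0], [0, 0, 0], 1],
  [[0.025, -0.029, 0], [0, 0, 0], 1],
  [[0, 0, 0], [0, 0, 0], 1],
])

```text
clock: 18.53
eef_pos: [0.6657, -0.2602, 0.2268]
orientation: [-0.693, 0.701, 0.127, -0.109]
ft_force: [-0.6, 0.2, -0.7]
finger_gap: 0.996
```

```bash
python3 - <<'E'
from h import *
s=st();c=cap('wrist','w10');blobs(c,ROSE,.05)
E
```

```text
t 18.53 p [ 0.6657 -0.2602  0.2268] yaw 19.2 ydir [ 0.027 -0.006 -1.   ] f [-0.6  0.2 -0.7] gap 0.996
bbox (219, 138, 63, 61) rect c [ 660.6 -261.4] size [63.1 63.2] ang 18.0 circ 660.4 -261.3 d 87.8
```

jog_arm([
  [[-0.005, -0.001, -0.03], [0.3, 1.5, -1.2], 1],
  [[0, 0, -0.04], [0, 0, 0], 1],
  [[0, 0, -0.04], [0, 0, 0], 1],
  [[0, 0, -0.02], [0, 0, 0], 1],
  [[0, 0, 0], [0, 0, 0], 1],
])

```text
clock: 19.0
eef_pos: [0.6604, -0.2583, 0.098]
orientation: [-0.696, 0.701, 0.113, -0.108]
ft_force: [-0.2, 0.4, -0.3]
finger_gap: 1.003
```

```bash
python3 - <<'E'
from h import *
s=st()
E
```

```text
t 19.0 p [ 0.6604 -0.2583  0.098 ] yaw 18.0 ydir [ 0.009 -0.005 -1.   ] f [-0.2  0.4 -0.3] gap 1.003
```

jog_arm([
  [[0, -0.003, -0.03], [0.3, 0.5, 0], 1],
  [[0, 0, -0.025], [0, 0, 0], 1],
  [[0, 0, -0.015], [0, 0, 0], 1],
  [[0, 0, -0.005], [0, 0, 0], 1],
  [[0, 0, 0], [0, 0, 0], -1],
  [[0, 0, 0], [0, 0, 0], -1],
  [[0, 0, 0], [0, 0, 0], -1],
  [[0, 0, 0], [0, 0, 0], -1],
  [[0, 0, 0], [0, 0, 0], -1],
  [[0, 0, 0], [0, 0, 0], -1],
])

```text
clock: 19.83
eef_pos: [0.6655, -0.2611, 0.0349]
orientation: [-0.695, 0.702, 0.116, -0.107]
ft_force: [1.2, 0.5, -1.2]
finger_gap: 0.721
```

jog_arm([
  [[0, 0, 0.03], [0, 0, 0], -1],
  [[0, 0, 0.04], [0, 0, 0], -1],
  [[0, 0, 0.04], [0, 0, 0], -1],
  [[0, 0, 0.04], [0, 0, 0], -1],
  [[0, 0, 0], [0, 0, 0], -1],
])

```text
clock: 20.25
eef_pos: [0.6615, -0.2587, 0.1871]
orientation: [-0.697, 0.7, 0.114, -0.11]
ft_force: [1.7, -0.4, 1.1]
finger_gap: 0.727
```

```bash
python3 - <<'E'
from h import *
s=st();c=cap('wrist','w11')
for dz in(.012,.02):blobs(c,ROSE,s['eef_pos'][2]+dz)
c=cap('top');blobs(c,ROSE,.059,60);blobs(c,BLUE,.089,60)
E
```

```text
t 20.25 p [ 0.6615 -0.2587  0.1871] yaw 18.2 ydir [ 0.007 -0.003 -1.   ] f [ 1.7 -0.4  1.1] gap 0.727
bbox (182, 192, 156, 143) rect c [ 662.6 -261.6] size [68.7 73.6] ang 18.0 circ 663.4 -264.5 d 95.2
bbox (182, 192, 156, 143) rect c [ 661.1 -257.2] size [64.4 69.1] ang 18.0 circ 661.9 -259.9 d 89.3
bbox (130, 245, 30, 27) rect c [375.3 245.1] size [59.2 69. ] ang 10.0 circ 375.0 244.8 d 69.5
bbox (101, 178, 41, 33) rect c [526.3 310.2] size [76.6 79.1] ang 28.4 circ 526.6 310.8 d 104.5
bbox (208, 175, 34, 34) rect c [538.   59.7] size [62.9 62.7] ang 67.3 circ 539.1 60.0 d 86.3
bbox (494, 272, 18, 43) rect c [ 318.5 -587. ] size [38.7 93. ] ang 87.0 circ 317.7 -593.6 d 95.5
bbox (267, 192, 29, 28) rect c [505.8 -77.1] size [61.3 65.1] ang 46.3 circ 506.2 -77.0 d 67.0
bbox (62, 178, 40, 28) rect c [525.5 393.8] size [93.8 59.1] ang 75.4 circ 527.4 393.3 d 94.2
```

jog_arm([
  [[-0.0137, 0.0354, 0], [0, 0, -5.9], -1],
  [[-0.0137, 0.0354, 0], [0, 0, -5.9], -1],
  [[-0.0137, 0.0354, 0], [0, 0, -5.9], -1],
  [[-0.0137, 0.0354, 0], [0, 0, -5.9], -1],
  [[-0.0137, 0.0354, 0], [0, 0, -5.9], -1],
  [[-0.0137, 0.0354, 0], [0, 0, -5.9], -1],
  [[-0.0137, 0.0354, 0], [0, 0, -5.9], -1],
  [[-0.0137, 0.0354, 0], [0, 0, 0], -1],
  [[-0.0137, 0.0354, -0.01], [0, 0, 0], -1],
  [[0, 0, 0], [0, 0, 0], -1],
])

```text
clock: 21.18
eef_pos: [0.5139, 0.0732, 0.1444]
orientation: [0.693, -0.685, 0.171, -0.144]
ft_force: [-0.2, -0.8, -2.5]
finger_gap: 0.725
```

```bash
python3 - <<'E'
from h import *
s=st();c=cap('wrist','w12')
for dz in(.015,):blobs(c,ROSE,s['eef_pos'][2]+dz)
E
```

```text
t 21.18 p [0.5139 0.0732 0.1444] yaw -25.7 ydir [-0.034  0.019 -0.999] f [-0.2 -0.8 -2.5] gap 0.725
bbox (181, 157, 164, 178) rect c [517.2  77.9] size [85.6 71.3] ang 66.1 circ 516.8 77.9 d 110.6
bbox (0, 14, 54, 92) rect c [468.9 187.6] size [33.7 20.6] ang 51.1 circ 463.7 191.7 d 34.4
```

jog_arm([
  [[0.0245, -0.0135, 0], [-1.1, -1.9, 3], -1],
  [[0, 0, -0.015], [0, 0, 0], -1],
  [[0, 0, -0.01], [0, 0, 0], -1],
  [[0, 0, 0], [0, 0, 0], -1],
])

```text
clock: 21.57
eef_pos: [0.5385, 0.0567, 0.1147]
orientation: [-0.692, 0.695, -0.139, 0.137]
ft_force: [0.1, -1.1, -2.6]
finger_gap: 0.73
```

```bash
python3 - <<'E'
from h import *
s=st()
E
```

```text
t 21.57 p [0.5385 0.0567 0.1147] yaw -22.5 ydir [-0.004 -0.004 -1.   ] f [ 0.1 -1.1 -2.6] gap 0.73
```

jog_arm([
  [[0, 0.003, -0.015], [0.2, -0.2, -0.3], -1],
  [[0, 0, -0.01], [0, 0, 0], -1],
  [[0, 0, -0.007], [0, 0, 0], -1],
  [[0, 0, -0.004], [0, 0, 0], -1],
  [[0, 0, -0.002], [0, 0, 0], -1],
])

```text
clock: 21.98
eef_pos: [0.5383, 0.0574, 0.0736]
orientation: [-0.692, 0.693, -0.143, 0.14]
ft_force: [-0.1, 0.9, -1.0]
finger_gap: 0.723
```

```bash
python3 - <<'E'
from h import *
s=st()
E
```

```text
t 21.98 p [0.5383 0.0574 0.0736] yaw -23.1 ydir [-0.004 -0.    -1.   ] f [-0.1  0.9 -1. ] gap 0.723
```

jog_arm([
  [[0, 0.001, -0.001], [0, 0, 0], -1],
  [[0, 0, 0], [0, 0, 0], 0.6],
  [[0, 0, 0], [0, 0, 0], 0.7],
  [[0, 0, 0], [0, 0, 0], 0.8],
  [[0, 0, 0.02], [0, 0, 0], 0.9],
  [[0, 0, 0.04], [0, 0, 0], 1],
  [[0, 0, 0.04], [0, 0, 0], 1],
  [[0, 0, 0.04], [0, 0, 0], 1],
])

```text
clock: 22.65
eef_pos: [0.5325, 0.0585, 0.2103]
orientation: [-0.691, 0.694, -0.148, 0.134]
ft_force: [-0.0, -0.3, -0.8]
finger_gap: 0.999
```

```bash
python3 - <<'E'
from h import *
s=st();c=cap('wrist','w13');blobs(c,ROSE,.089);blobs(c,BLUE,.089)
cv2.imwrite('pics/w13c.png',c['image'][40:384,60:460,::-1])
E
```

```text
t 22.65 p [0.5325 0.0585 0.2103] yaw -23.1 ydir [-0.02  0.   -1.  ] f [-0.  -0.3 -0.8] gap 0.999
bbox (230, 139, 77, 81) rect c [538.5  60.2] size [71.1 64.3] ang 67.4 circ 539.5 59.5 d 91.3
bbox (0, 10, 64, 75) rect c [409.3 229.6] size [52.  51.4] ang 68.9 circ 403.9 228.7 d 60.9
bbox (261, 260, 67, 82) rect c [513.8 -60.5] size [89.9 65.5] ang 72.9 circ 512.2 -62.8 d 95.2
```

View pics/w13c.png

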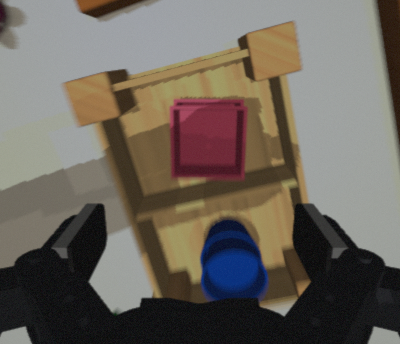

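Rose cup is nested (crop (208,138), square and concentric). Now I'll set up the push: close the gripper, turn the jaws across x, and take reference measurements.

jog_arm([
  [[-0.014, -0.016, 0.003], [0, -1.1, -6.5], 0],
  [[-0.014, -0.016, 0], [0, 0, -6.5], -1],
  [[-0.014, -0.016, 0], [0, 0, -6.5], -1],
  [[-0.014, -0.016, 0], [0, 0, -6.5], -1],
  [[-0.014, -0.016, 0], [0, 0, -6.5], -1],
  [[-0.014, -0.016, 0], [0, 0, -6.5], -1],
  [[-0.014, -0.016, 0], [0, 0, -6.5], -1],
  [[-0.014, -0.016, 0], [0, 0, -6.5], -1],
  [[-0.014, -0.016, 0], [0, 0, -6.5], -1],
  [[-0.014, -0.016, 0], [0, 0, -6.5], -1],
  [[-0.014, -0.016, 0], [0, 0, -6.5], -1],
  [[0, 0, 0], [0, 0, 0], -1],
])

```text
clock: 23.7
eef_pos: [0.3839, -0.1256, 0.2396]
orientation: [-0.459, 0.47, -0.515, 0.551]
ft_force: [0.6, 0.5, 0.3]
finger_gap: -0.001
```

```bash
cat >> h.py <<'E'
GREEN=((45,80,30),(75,255,255))
def cup(c,col,z,box=(190,130,330,240)):
    hsv=cv2.cvtColor(c['image'],cv2.COLOR_RGB2HSV)
    m=cv2.morphologyEx(cv2.inRange(hsv,*col),cv2.MORPH_CLOSE,np.ones((5,5)))
    x0,y0,x1,y1=box;k0=np.zeros_like(m);k0[y0:y1,x0:x1]=m[y0:y1,x0:x1]
    ks=[k for k in cv2.findContours(k0,0,2)[0] if cv2.contourArea(k)>150]
    if not ks: return None
    k=max(ks,key=cv2.contourArea);w=np.array([on(c,*p[0],z)[:2] for p in k],np.float32)*1000
    r=cv2.minAreaRect(w);return np.array(r[0]),r[1],r[2]
def track():
    c=cap('top');b=cup(c,BLUE,.089,(165,90,330,240));r=cup(c,ROSE,.089,(165,90,330,240))
    if b is None or r is None: print('occluded',b,r);return c
    d=r[0]-b[0];a=np.degrees(np.arctan2(-d[0],d[1]))
    print('blue',b[0].round(1),np.round(b[1]),'rose',r[0].round(1),np.round(r[1]),'rang',round(r[2],1),'line',a.round(2),'len',np.linalg.norm(d).round(1));return c
E
python3 - <<'E'
from h import *
st();c=track();blobs(c,GREEN,.05,60);blobs(c,GREEN,.085,60)
w=cap('wrist','w14');blobs(w,GREEN,.05)
E
```

```text
t 23.7 p [ 0.3839 -0.1256  0.2396] yaw -97.9 ydir [ 0.021 -0.048 -0.999] f [0.6 0.5 0.3] gap -0.001
blue [505.8 -77.1] [61. 65.] rose [536.8  57.8] [64. 63.] rang 67.0 line -12.97 len 138.5
bbox (263, 191, 75, 84) rect c [ 307.2 -167. ] size [90.7 58.8] ang 22.4 circ 307.6 -169.8 d 102.1
```

jog_arm([
  [[-0.014, 0.0105, 0], [2.75, 1.2, 0], -1],
  [[0, 0, -0.04], [0, 0, 0], -1],
  [[0, 0, -0.04], [0, 0, 0], -1],
  [[0, 0, -0.04], [0, 0, 0], -1],
  [[0, 0, -0.03], [0, 0, 0], -1],
  [[0, 0, -0.015], [0, 0, 0], -1],
  [[0, 0, 0], [0, 0, 0], -1],
])

```text
clock: 24.38
eef_pos: [0.3761, -0.1104, 0.0747]
orientation: [-0.474, 0.468, -0.523, 0.532]
ft_force: [-0.6, 1.2, 0.4]
finger_gap: -0.002
```

```bash
cat >> h.py <<'E'
def crate():
    c=cap('top');bx=(165,90,330,240);b=cup(c,BLUE,.089,bx);r=cup(c,ROSE,.089,bx)
    if b is None or r is None: print('occluded');return
    rb,rr=np.array([505.8,-77.1]),np.array([536.8,57.8]);d=r[0]-b[0];d0=rr-rb
    dth=np.arctan2(d[1],d[0])-np.arctan2(d0[1],d0[0]);th=np.radians(-8.9)+dth
    Rm=lambda a:np.array([[np.cos(a),-np.sin(a)],[np.sin(a),np.cos(a)]])
    p=(b[0]+r[0])/2+Rm(dth)@(np.array([517.,-7.])-(rb+rr)/2)
    F=np.array([740.,177.]);fy=np.radians(-4.75)
    co=Rm(-fy)@(p+Rm(th)@[100,145]-F)
    print('crate',p.round(1),'yaw-fence',np.degrees(th-fy).round(2),'corner in fence mm',co.round(1),'len',np.linalg.norm(d).round(1),'sizes',np.round(b[1]),np.round(r[1]),'rosey-f',round(((r[2]-67.0)-8.9+4.75),1))
    for n,q in dict(NRx=(-100,-125),NLx=(-100,125),NRy=(-80,-145),FRy=(80,-145)).items(): print(n,(p+Rm(th)@q).round(1),end=' ')
    print()
E
python3 - <<'E'
from h import *
st();crate()
E
```

```text
t 24.38 p [ 0.3761 -0.1104  0.0747] yaw -96.5 ydir [ 0.015 -0.004 -1.   ] f [-0.6  1.2  0.4] gap -0.002
crate [516.9  -7.1] yaw-fence -4.16 corner in fence mm [-96.8 -64.6] len 138.2 sizes [61. 65.] [64. 63.] rosey-f -4.2
NRx [ 398.8 -115.1] NLx [437.5 131.9] NRy [ 415.5 -138. ] FRy [ 573.5 -162.8]
```

jog_arm([
  [[-0.002, -0.004, -0.025], [0, 0.9, 0], -1],
  [[0, 0, -0.012], [0, 0, 0], -1],
  [[0, 0, -0.002], [0, 0, 0], -1],
  [[0.005, 0, 0], [0, 0, 0], -1],
  [[0.004, 0, 0], [0, 0, 0], -1],
  [[0.004, 0, 0], [0, 0, 0], -1],
  [[0.004, 0, 0], [0, 0, 0], -1],
])

```text
clock: 25.02
eef_pos: [0.3955, -0.1166, 0.0436]
orientation: [-0.471, 0.478, -0.521, 0.528]
ft_force: [-12.5, -5.6, -0.9]
finger_gap: -0.001
```

```bash
python3 - <<'E'
from h import *
st();crate()
E
```

```text
t 25.02 p [ 0.3955 -0.1166  0.0436] yaw -95.8 ydir [-0.001 -0.013 -1.   ] f [-12.5  -5.6  -0.9] gap -0.001
crate [520.3  -6.2] yaw-fence -2.57 corner in fence mm [-97.4 -60.4] len 138.2 sizes [63. 65.] [64. 63.] rosey-f -3.1
NRx [ 405.2 -117.4] NLx [437.  130.5] NRy [ 422.5 -139.8] FRy [ 581.2 -160.2]
```

jog_arm([
  [[0.005, 0, 0], [0, 0, 0], -1],
  [[0.005, 0, 0], [0, 0, 0], -1],
  [[0.005, 0, -0.001], [0, 0, 0], -1],
  [[0.005, 0, 0], [0, 0, 0], -1],
])

```text
clock: 25.4
eef_pos: [0.408, -0.118, 0.0438]
orientation: [0.465, -0.488, 0.525, -0.52]
ft_force: [-8.9, -4.8, -2.6]
finger_gap: 0.0
```

```bash
python3 - <<'E'
from h import *
st();crate()
E
```

```text
t 25.4 p [ 0.408  -0.118   0.0438] yaw -95.3 ydir [-0.029 -0.018 -0.999] f [-8.9 -4.8 -2.6] gap 0.0
crate [528.  -3.] yaw-fence 0.12 corner in fence mm [-96.6 -51.7] len 137.7 sizes [64. 64.] [64. 64.] rosey-f -0.7
NRx [ 418.3 -119.5] NLx [438.4 129.7] NRy [ 436.6 -141.1] FRy [ 596.1 -154. ]
```

jog_arm([
  [[0.006, 0, -0.001], [0.3, -0.8, 0], -1],
  [[0.006, 0, -0.001], [0.3, -0.8, 0], -1],
  [[0.006, 0, -0.001], [0.3, -0.8, 0], -1],
  [[0.006, 0, -0.001], [0.3, -0.8, 0], -1],
  [[-0.015, 0, 0], [0, 0, 0], -1],
  [[-0.02, 0, 0.02], [0, 0, 0], -1],
])

```text
clock: 25.95
eef_pos: [0.3907, -0.1212, 0.064]
orientation: [0.479, -0.482, 0.52, -0.518]
ft_force: [-0.9, -0.3, 0.5]
finger_gap: 0.003
```

```bash
python3 - <<'E'
from h import *
st();crate()
E
```

```text
t 25.95 p [ 0.3907 -0.1212  0.064 ] yaw -94.5 ydir [-0.004 -0.002 -1.   ] f [-0.9 -0.3  0.5] gap 0.003
crate [ 5.365e+02 -5.000e-01] yaw-fence 3.37 corner in fence mm [-96.8 -43.1] len 138.1 sizes [63. 65.] [63. 64.] rosey-f 2.7
NRx [ 433.5 -123.1] NLx [439.5 126.8] NRy [ 453.  -143.6] FRy [ 613.  -147.4]
```

jog_arm([
  [[0, 0.02, 0.03], [0, 0, 0], -1],
  [[0.003, 0.041, 0], [0, 0, 0], -1],
  [[0.003, 0.041, 0], [0, 0, 0], -1],
  [[0.003, 0.041, 0], [0, 0, 0], -1],
  [[0.003, 0.041, 0], [0, 0, 0], -1],
  [[0.003, 0.041, 0], [0, 0, 0], -1],
  [[0.001, 0.025, 0], [0, 0, 0], -1],
  [[0, 0, -0.03], [0, 0, 0], -1],
  [[0, 0, -0.03], [0, 0, 0], -1],
  [[0, 0, 0], [0, 0, 0], -1],
])

```text
clock: 26.83
eef_pos: [0.4258, 0.1384, 0.0639]
orientation: [-0.492, 0.468, -0.503, 0.535]
ft_force: [-0.7, 1.1, -0.3]
finger_gap: -0.0
```

```bash
python3 - <<'E'
from h import *
st();crate()
E
```

```text
t 26.83 p [0.4258 0.1384 0.0639] yaw -94.5 ydir [ 0.056 -0.01  -0.998] f [-0.7  1.1 -0.3] gap -0.0
crate [ 5.367e+02 -2.000e-01] yaw-fence 3.61 corner in fence mm [-97.2 -42.5] len 137.5 sizes [62. 65.] [63. 65.] rosey-f 2.7
NRx [ 434.3 -123.2] NLx [439.2 126.7] NRy [ 453.9 -143.6] FRy [ 613.8 -146.8]
```

jog_arm([
  [[-0.006, -0.011, 0], [0.6, 3.2, 0], -1],
  [[0, 0, -0.02], [0, 0, 0], -1],
  [[0, 0, -0.004], [0, 0, 0], -1],
  [[0.005, 0, 0], [0, 0, 0], -1],
  [[0.006, 0, -0.001], [0, 0, 0], -1],
  [[0.006, 0, -0.001], [0.3, -0.5, 0], -1],
  [[0.006, 0, -0.001], [0.3, -0.5, 0], -1],
  [[0.006, 0, -0.001], [0.3, -0.5, 0], -1],
])

```text
clock: 27.55
eef_pos: [0.4422, 0.1311, 0.0492]
orientation: [0.485, -0.475, 0.527, -0.511]
ft_force: [-16.8, 2.6, 13.3]
finger_gap: -0.003
```

```bash
python3 - <<'E'
from h import *
st();crate()
E
```

```text
t 27.55 p [0.4422 0.1311 0.0492] yaw -94.5 ydir [-0.005  0.026 -1.   ] f [-16.8   2.6  13.3] gap -0.003
crate [541.6  -1.9] yaw-fence 0.76 corner in fence mm [-84.9 -48.4] len 139.1 sizes [64. 64.] [64. 64.] rosey-f 0.1
NRx [ 433.1 -119.7] NLx [450.5 129.7] NRy [ 451.6 -141. ] FRy [ 611.3 -152.2]
```

jog_arm([
  [[0.006, 0, 0], [-0.6, -0.3, 0], -1],
  [[0.006, 0, 0], [-0.6, -0.3, 0], -1],
  [[0.006, 0, 0], [-0.4, -0.3, 0], -1],
  [[0.006, 0, 0], [0, -0.5, 0], -1],
  [[0.006, 0, 0], [0, -0.5, 0], -1],
])

```text
clock: 28.02
eef_pos: [0.4581, 0.1345, 0.0492]
orientation: [0.478, -0.482, 0.523, -0.516]
ft_force: [-10.7, 4.1, 1.1]
finger_gap: 0.003
```

```bash
python3 - <<'E'
from h import *
st();crate()
E
```

```text
t 28.02 p [0.4581 0.1345 0.0492] yaw -94.6 ydir [-0.011  0.003 -1.   ] f [-10.7   4.1   1.1] gap 0.003
crate [548.7  -3.1] yaw-fence -3.22 corner in fence mm [-67.7 -56.2] len 137.8 sizes [64. 64.] [64. 64.] rosey-f -3.7
NRx [ 432.3 -113. ] NLx [467.  134.5] NRy [ 449.4 -135.6] FRy [ 607.8 -157.8]
```

jog_arm([
  [[0.006, 0, 0], [0, -0.5, 0], -1],
  [[0.006, 0, 0], [0, -0.5, 0], -1],
  [[-0.02, 0, 0], [0, 0, 0], -1],
  [[-0.02, 0, 0.03], [0, 0, 0], -1],
  [[-0.01, -0.02, 0.02], [0, 0, 0], -1],
  [[-0.003, -0.041, 0], [0, 0, 0], -1],
  [[-0.003, -0.041, 0], [0, 0, 0], -1],
  [[-0.003, -0.041, 0], [0, 0, 0], -1],
  [[-0.003, -0.041, 0], [0, 0, 0], -1],
  [[-0.003, -0.041, 0], [0, 0, 0], -1],
  [[0, -0.023, 0], [0, 0, 0], -1],
  [[0, 0, 0], [0, 0, 0], -1],
])

```text
clock: 29.07
eef_pos: [0.4082, -0.1229, 0.1243]
orientation: [-0.485, 0.476, -0.51, 0.527]
ft_force: [0.0, 0.9, 0.5]
finger_gap: -0.0
```

```bash
python3 - <<'E'
from h import *
st();crate()
E
```

```text
t 29.07 p [ 0.4082 -0.1229  0.1243] yaw -94.3 ydir [ 0.026 -0.009 -1.   ] f [0.  0.9 0.5] gap -0.0
crate [552.1  -4.5] yaw-fence -4.75 corner in fence mm [-60.5 -60.2] len 138.2 sizes [63. 68.] [64. 64.] rosey-f -5.4
NRx [ 432.9 -111.3] NLx [474.1 135.3] NRy [ 449.3 -134.3] FRy [ 607.1 -160.7]
```

jog_arm([
  [[-0.002, 0.012, -0.02], [0.5, 1.5, 0], -1],
  [[0, 0, -0.035], [0, 0, 0], -1],
  [[0, 0, -0.02], [0, 0, 0], -1],
  [[0.005, 0, 0], [0, 0, 0], -1],
  [[0.006, 0, 0], [0, 0, 0], -1],
  [[0.006, 0, 0], [0, 0, 0], -1],
  [[0.006, 0, 0], [0.3, -0.5, 0], -1],
  [[0.006, 0, 0], [0.3, -0.5, 0], -1],
  [[0.006, 0, 0], [0.3, -0.5, 0], -1],
  [[0.006, 0, 0], [0.3, -0.5, 0], -1],
])

```text
clock: 29.95
eef_pos: [0.4441, -0.1083, 0.0568]
orientation: [0.49, -0.479, 0.515, -0.515]
ft_force: [-10.4, -5.0, -0.7]
finger_gap: -0.003
```

```bash
python3 - <<'E'
from h import *
st();crate()
E
```

```text
t 29.95 p [ 0.4441 -0.1083  0.0568] yaw -93.5 ydir [ 0.012  0.011 -1.   ] f [-10.4  -5.   -0.7] gap -0.003
crate [564.4   1.5] yaw-fence -1.1 corner in fence mm [-57.7 -46.4] len 137.4 sizes [62. 67.] [64. 65.] rosey-f -1.6
NRx [ 452.2 -112.7] NLx [477.7 136. ] NRy [ 470.1 -134.6] FRy [ 629.2 -150.9]
```

jog_arm([
  [[0.006, -0.002, -0.001], [-0.3, 0.3, 0], -1],
  [[0.006, -0.002, -0.001], [-0.3, 0.3, 0], -1],
  [[0.006, -0.001, -0.001], [0, 0, 0], -1],
  [[0.006, -0.001, 0], [0, 0, 0], -1],
  [[0.006, 0, 0], [0, -0.5, 0], -1],
  [[0.006, 0, 0], [0, -0.5, 0], -1],
  [[0.006, 0, 0], [0, -0.5, 0], -1],
])

```text
clock: 30.58
eef_pos: [0.4727, -0.1129, 0.0581]
orientation: [0.481, -0.496, 0.517, -0.506]
ft_force: [-10.0, -5.5, -2.9]
finger_gap: 0.003
```

```bash
python3 - <<'E'
from h import *
st();crate()
E
```

```text
t 30.58 p [ 0.4727 -0.1129  0.0581] yaw -92.6 ydir [-0.026 -0.003 -1.   ] f [-10.   -5.5  -2.9] gap 0.003
crate [580.5   5.9] yaw-fence 5.6 corner in fence mm [-59.4 -29.7] len 137.8 sizes [64. 67.] [64. 66.] rosey-f 4.9
NRx [ 482.4 -120.6] NLx [478.7 129.4] NRy [ 502.6 -140.3] FRy [ 662.6 -137.9]
```

jog_arm([
  [[-0.025, 0, 0], [0, -1.5, 0], -1],
  [[-0.02, 0, 0.03], [0, 0, 0], -1],
  [[0, 0.03, 0.02], [0, 0, 0], -1],
  [[0.002, 0.041, 0], [0, 0, 0], -1],
  [[0.002, 0.041, 0], [0, 0, 0], -1],
  [[0.002, 0.041, 0], [0, 0, 0], -1],
  [[0.002, 0.041, 0], [0, 0, 0], -1],
  [[0.002, 0.041, 0], [0, 0, 0], -1],
  [[0, 0, 0], [0, 0, 0], -1],
])

```text
clock: 31.38
eef_pos: [0.4489, 0.1299, 0.1315]
orientation: [-0.496, 0.48, -0.502, 0.522]
ft_force: [0.7, -0.1, -1.1]
finger_gap: 0.004
```

```bash
python3 - <<'E'
from h import *
st();crate()
E
```

```text
t 31.38 p [0.4489 0.1299 0.1315] yaw -92.8 ydir [ 0.035 -0.005 -0.999] f [ 0.7 -0.1 -1.1] gap 0.004
crate [581.   6.] yaw-fence 5.74 corner in fence mm [-59.3 -29.3] len 137.8 sizes [62. 68.] [64. 66.] rosey-f 4.8
NRx [ 483.2 -120.7] NLx [478.9 129.3] NRy [ 503.6 -140.3] FRy [ 663.5 -137.6]
```

jog_arm([
  [[0, -0.001, -0.03], [0.3, 2.0, 0], -1],
  [[0, 0, -0.035], [0, 0, 0], -1],
  [[0, 0, -0.02], [0, 0, 0], -1],
  [[0.006, 0, 0], [0, 0, 0], -1],
  [[0.006, 0, 0], [0, 0, 0], -1],
  [[0.006, 0, 0], [0, 0, 0], -1],
  [[0.006, 0, 0], [-0.2, -0.3, 0], -1],
  [[0.006, 0, 0], [-0.2, -0.3, 0], -1],
  [[0.006, 0, 0], [-0.2, -0.3, 0], -1],
  [[0.006, 0, 0], [-0.2, -0.3, 0], -1],
  [[0.006, 0, 0], [-0.2, -0.3, 0], -1],
  [[0.006, 0, 0], [-0.2, -0.3, 0], -1],
])

```text
clock: 32.43
eef_pos: [0.4942, 0.1311, 0.0548]
orientation: [-0.482, 0.492, -0.512, 0.513]
ft_force: [-12.7, 4.9, 1.4]
finger_gap: -0.003
```

```bash
python3 - <<'E'
from h import *
st();crate()
E
```

```text
t 32.43 p [0.4942 0.1311 0.0548] yaw -92.9 ydir [-0.009 -0.012 -1.   ] f [-12.7   4.9   1.4] gap -0.003
crate [592.4   1.4] yaw-fence 0.56 corner in fence mm [-34.  -41.3] len 138.1 sizes [62. 68.] [65. 66.] rosey-f -0.5
NRx [ 483.5 -116. ] NLx [501.8 133.3] NRy [ 502.  -137.4] FRy [ 661.6 -149.1]
```

jog_arm([
  [[0.006, 0.001, 0], [0.1, -0.3, 0], -1],
  [[0.006, 0.001, 0], [0.1, -0.3, 0], -1],
  [[0.006, 0.001, 0], [0, -0.3, 0], -1],
  [[0.006, 0, 0], [0, -0.3, 0], -1],
  [[-0.025, 0, 0], [0, 0, 0], -1],
  [[-0.02, 0, 0.03], [0, 0, 0], -1],
  [[-0.01, -0.03, 0.02], [0, 0, 0], -1],
  [[-0.002, -0.041, 0], [0, 0, 0], -1],
  [[-0.002, -0.041, 0], [0, 0, 0], -1],
  [[-0.002, -0.041, 0], [0, 0, 0], -1],
  [[-0.002, -0.041, 0], [0, 0, 0], -1],
  [[-0.002, -0.041, 0], [0, 0, 0], -1],
])

```text
clock: 33.48
eef_pos: [0.4542, -0.1032, 0.1256]
orientation: [-0.489, 0.489, -0.505, 0.517]
ft_force: [0.9, -0.7, 0.1]
finger_gap: 0.002
```

```bash
python3 - <<'E'
from h import *
st();crate()
E
```

```text
t 33.48 p [ 0.4542 -0.1032  0.1256] yaw -92.6 ydir [ 0.012 -0.013 -1.   ] f [ 0.9 -0.7  0.1] gap 0.002
crate [5.998e+02 4.000e-01] yaw-fence -3.61 corner in fence mm [-16.2 -49.2] len 137.3 sizes [62. 68.] [65. 66.] rosey-f -3.9
NRx [ 482.7 -108.8] NLx [519.  138.6] NRy [ 499.6 -131.4] FRy [ 657.9 -154.7]
```

jog_arm([
  [[0, -0.008, -0.03], [0.7, 0.7, 0], -1],
  [[0, 0, -0.035], [0, 0, 0], -1],
  [[0, 0, -0.015], [0, 0, 0], -1],
  [[0.006, 0, 0], [0, 0, 0], -1],
  [[0.006, 0, 0], [0, 0, 0], -1],
  [[0.006, 0, 0], [0.2, -0.3, 0], -1],
  [[0.006, 0, 0], [0.2, -0.3, 0], -1],
  [[0.006, 0, 0], [0.2, -0.3, 0], -1],
  [[0.006, 0, 0], [0.2, -0.3, 0], -1],
  [[0.006, 0, 0], [0.2, -0.3, 0], -1],
])

```text
clock: 34.37
eef_pos: [0.4999, -0.1343, 0.0608]
orientation: [-0.489, 0.481, -0.508, 0.52]
ft_force: [-7.2, -2.9, -3.7]
finger_gap: 0.0
```

```bash
python3 - <<'E'
from h import *
st();crate()
E
```

```text
t 34.37 p [ 0.4999 -0.1343  0.0608] yaw -93.4 ydir [ 0.021 -0.004 -1.   ] f [-7.2 -2.9 -3.7] gap 0.0
crate [612.6   2.8] yaw-fence 2.66 corner in fence mm [-19.4 -34.6] len 137.6 sizes [63. 68.] [65. 66.] rosey-f 1.6
NRx [ 508.1 -118.5] NLx [517.2 131.4] NRy [ 527.3 -139.2] FRy [ 687.2 -145. ]
```

jog_arm([
  [[-0.025, 0, 0], [0, 1.2, 0], -1],
  [[-0.02, 0, 0.03], [0, 0, 0], -1],
  [[0, 0.03, 0.02], [0, 0, 0], -1],
  [[0.003, 0.041, 0], [0, 0, 0], -1],
  [[0.003, 0.041, 0], [0, 0, 0], -1],
  [[0.003, 0.041, 0], [0, 0, 0], -1],
  [[0.003, 0.041, 0], [0, 0, 0], -1],
  [[0.003, 0.041, 0], [0, 0, 0], -1],
  [[0.003, 0.02, 0], [0, 0, 0], -1],
  [[0, 0, 0], [0, 0, 0], -1],
])

```text
clock: 35.25
eef_pos: [0.4925, 0.1259, 0.1452]
orientation: [-0.494, 0.474, -0.5, 0.531]
ft_force: [1.3, 0.3, 0.9]
finger_gap: -0.007
```

```bash
python3 - <<'E'
from h import *
st();crate()
E
```

```text
t 35.25 p [0.4925 0.1259 0.1452] yaw -93.6 ydir [ 0.051 -0.012 -0.999] f [1.3 0.3 0.9] gap -0.007
crate [613.7   2.5] yaw-fence 3.25 corner in fence mm [-19.8 -33.9] len 138.2 sizes [68. 62.] [65. 68.] rosey-f 2.4
NRx [ 510.4 -119.8] NLx [517.  130.1] NRy [ 529.9 -140.3] FRy [ 689.8 -144.5]
```

jog_arm([
  [[-0.005, 0.004, -0.03], [0.7, 2.9, 0], -1],
  [[0, 0, -0.04], [0, 0, 0], -1],
  [[0, 0, -0.025], [0, 0, 0], -1],
  [[0, 0, 0], [0, 0, 0], -1],
  [[0.006, 0, 0], [0, 0, 0], -1],
  [[0.006, 0, 0], [0, 0, 0], -1],
  [[0.006, 0, 0], [-0.2, -0.3, 0], -1],
  [[0.006, 0, 0], [-0.2, -0.3, 0], -1],
  [[0.006, 0, 0], [-0.2, -0.3, 0], -1],
  [[0.006, 0, 0], [-0.2, -0.3, 0], -1],
])

```text
clock: 36.13
eef_pos: [0.5263, 0.1285, 0.0616]
orientation: [-0.484, 0.481, -0.511, 0.523]
ft_force: [-11.2, 3.7, 0.7]
finger_gap: 0.0
```

```bash
python3 - <<'E'
from h import *
st();crate()
E
```

```text
t 36.13 p [0.5263 0.1285 0.0616] yaw -93.9 ydir [ 0.015 -0.008 -1.   ] f [-11.2   3.7   0.7] gap 0.0
crate [621.1   0. ] yaw-fence -0.77 corner in fence mm [ -1.8 -42.6] len 138.5 sizes [68. 62.] [65. 67.] rosey-f -0.9
NRx [ 509.6 -114.8] NLx [533.6 134.1] NRy [ 527.6 -136.6] FRy [ 686.8 -152. ]
```

jog_arm([
  [[-0.025, 0, 0], [0, 0, 0], -1],
  [[-0.015, 0, 0.035], [0, 0, 0], -1],
  [[0, 0, 0.041], [0, 0, 6.8], -1],
  [[0, 0, 0.041], [0, 0, 6.8], -1],
  [[0, 0, 0.02], [0, 0, 6.8], -1],
  [[0.02, -0.033, 0], [0, 0, 6.8], -1],
  [[0.02, -0.033, 0], [0, 0, 6.8], -1],
  [[0.02, -0.033, 0], [0, 0, 6.8], -1],
  [[0.02, -0.033, 0], [0, 0, 6.8], -1],
  [[0.02, -0.033, 0], [0, 0, 6.8], -1],
  [[0.02, -0.033, 0], [0, 0, 6.8], -1],
  [[0.02, -0.033, 0], [0, 0, 6.8], -1],
])

```text
clock: 37.18
eef_pos: [0.6391, -0.108, 0.2395]
orientation: [0.704, -0.679, 0.125, -0.165]
ft_force: [0.5, 0.5, 0.1]
finger_gap: -0.0
```

jog_arm([
  [[0.02, -0.033, 0], [0, 0, 6.8], -1],
  [[0.02, -0.033, 0], [0, 0, 6.8], -1],
  [[0.02, -0.033, 0], [0, 0, 6.8], -1],
  [[0, 0, 0], [0, 0, 0], -1],
])

```text
clock: 37.52
eef_pos: [0.7056, -0.2221, 0.2508]
orientation: [0.72, -0.693, -0.009, -0.038]
ft_force: [0.1, -0.6, -0.2]
finger_gap: 0.0
```

```bash
python3 - <<'E'
from h import *
st();crate()
E
```

```text
t 37.52 p [ 0.7056 -0.2221  0.2508] yaw -2.4 ydir [ 0.067  0.036 -0.997] f [ 0.1 -0.6 -0.2] gap 0.0
crate [622.9  -0.7] yaw-fence -0.17 corner in fence mm [ -1.6 -42.1] len 139.0 sizes [68. 64.] [65. 68.] rosey-f -1.2
NRx [ 512.5 -116.7] NLx [533.9 132.4] NRy [ 530.7 -138.4] FRy [ 690.1 -152.1]
```

jog_arm([
  [[-0.016, 0.02, 0], [-2.1, 3.8, -2.4], -1],
  [[0, 0.015, -0.035], [0, 0, 0], -1],
  [[0, 0, -0.04], [0, 0, 0], -1],
  [[0, 0, -0.04], [0, 0, 0], -1],
  [[0, 0, -0.04], [0, 0, 0], -1],
  [[0, 0, -0.02], [0, 0, 0], -1],
  [[0, 0, 0], [0, 0, 0], -1],
])

```text
clock: 38.15
eef_pos: [0.6944, -0.1846, 0.0935]
orientation: [-0.701, 0.711, -0.023, 0.043]
ft_force: [-0.4, 0.2, -1.2]
finger_gap: -0.001
```

```bash
python3 - <<'E'
from h import *
st();crate()
E
```

```text
t 38.15 p [ 0.6944 -0.1846  0.0935] yaw -5.4 ydir [ 0.028 -0.016 -0.999] f [-0.4  0.2 -1.2] gap -0.001
crate [622.9   1.8] yaw-fence -0.44 corner in fence mm [ -1.  -40.1] len 134.0 sizes [55. 70.] [65. 68.] rosey-f -1.2
NRx [ 512.1 -113.6] NLx [534.7 135.3] NRy [ 530.2 -135.4] FRy [ 689.5 -149.8]
```

jog_arm([
  [[-0.01, 0, -0.02], [0.9, 1.6, 0], -1],
  [[0, 0, -0.015], [0, 0, 0], -1],
  [[0, 0, -0.004], [0, 0, 0], -1],
  [[0, 0.007, 0], [0, 0, 0], -1],
  [[0, 0.006, 0], [0, 0, 0], -1],
  [[0, 0.006, 0], [0, 0, 0], -1],
  [[0, 0.006, 0], [0, 0, 0], -1],
  [[0, 0.006, 0], [0, 0, 0], -1],
  [[0, 0.006, 0], [0, 0, 0], -1],
])

```text
clock: 38.95
eef_pos: [0.6934, -0.153, 0.0689]
orientation: [-0.699, 0.713, -0.024, 0.043]
ft_force: [3.4, -9.2, -5.9]
finger_gap: -0.004
```

```bash
python3 - <<'E'
from h import *
st();crate()
E
```

```text
t 38.95 p [ 0.6934 -0.153   0.0689] yaw -5.4 ydir [ 0.026 -0.021 -0.999] f [ 3.4 -9.2 -5.9] gap -0.004
crate [625.9  14.6] yaw-fence 3.27 corner in fence mm [ -8.7 -20.8] len 121.5 sizes [27. 68.] [65. 67.] rosey-f -0.4
NRx [ 522.7 -107.8] NLx [529.1 142.1] NRy [ 542.2 -128.3] FRy [ 702.1 -132.4]
```

jog_arm([
  [[-0.002, 0.002, -0.008], [0.6, 1.2, 0], -1],
  [[-0.002, 0.003, -0.006], [0.3, 0.3, 0], -1],
  [[0, 0.006, -0.002], [0, 0.2, 0], -1],
  [[0, 0.006, -0.001], [0, 0.2, 0], -1],
  [[0, 0.006, -0.001], [0, 0.2, 0], -1],
])

```text
clock: 39.42
eef_pos: [0.6955, -0.1457, 0.0617]
orientation: [-0.692, 0.721, -0.029, 0.035]
ft_force: [-3.6, -17.6, -1.6]
finger_gap: 0.001
```

```bash
cat >> h.py <<'E'
def rose():
    c=cap('top');r=cup(c,ROSE,.089,(165,90,330,240))
    Rm=lambda a:np.array([[np.cos(a),-np.sin(a)],[np.sin(a),np.cos(a)]])
    a=r[2] if r[2]>45 else r[2]+90
    th=np.radians(-8.9+a-67.0+.7);fy=np.radians(-4.75)
    off=Rm(np.radians(8.9))@(np.array([536.8,57.8])-[517,-7])
    p=r[0]-Rm(th)@off
    print('rose-only: crate',p.round(1),'yaw-f',np.degrees(th-fy).round(1),'corner',(Rm(-fy)@(p+Rm(th)@[100,145]-[740,177])).round(1),np.round(r[1]))
E
python3 - <<'E'
from h import *
st();rose()
E
```

```text
t 39.42 p [ 0.6955 -0.1457  0.0617] yaw -5.2 ydir [ 0.006 -0.042 -0.999] f [ -3.6 -17.6  -1.6] gap 0.001
rose-only: crate [621.  13.] yaw-f 1.5 corner [ -9.  -25.7] [65. 67.]
```

jog_arm([
  [[0, -0.025, 0], [1.5, 0.3, 0], -1],
  [[-0.02, -0.015, 0.01], [0.9, 0, 0], -1],
  [[-0.04, 0, 0], [0, 0, 0], -1],
  [[-0.04, 0, 0], [0, 0, 0], -1],
  [[-0.04, 0, 0], [0, 0, 0], -1],
  [[-0.02, 0, -0.005], [0, 0, 0], -1],
  [[0, 0, 0], [0, 0, 0], -1],
])

```text
clock: 40.05
eef_pos: [0.5335, -0.1847, 0.0712]
orientation: [-0.705, 0.708, -0.027, 0.034]
ft_force: [-0.4, -0.2, -0.3]
finger_gap: -0.002
```

```bash
python3 - <<'E'
from h import *
st();crate();rose()
E
```

```text
t 40.05 p [ 0.5335 -0.1847  0.0712] yaw -4.9 ydir [ 0.01  -0.004 -1.   ] f [-0.4 -0.2 -0.3] gap -0.002
crate [621.4  13.9] yaw-fence 2.15 corner in fence mm [-10.2 -23.7] len 138.1 sizes [63. 68.] [65. 67.] rosey-f 1.5
NRx [ 515.8 -106.4] NLx [527.2 143.3] NRy [ 534.9 -127.3] FRy [ 694.7 -134.6] 
rose-only: crate [621.4  13.7] yaw-f 2.2 corner [-10.2 -23.8] [65. 67.]
```

jog_arm([
  [[0.001, 0.015, -0.012], [0.2, 0.6, 0], -1],
  [[0, 0.015, -0.006], [0, 0, 0], -1],
  [[0, 0.008, 0], [0, 0, 0], -1],
  [[0, 0.006, 0], [0, 0, 0], -1],
  [[0, 0.006, 0], [0, 0, 0], -1],
  [[0, 0.006, 0], [0.3, 0.2, 0], -1],
  [[0, 0.006, 0], [0.3, 0.2, 0], -1],
])

```text
clock: 40.73
eef_pos: [0.5473, -0.1275, 0.0598]
orientation: [-0.704, 0.709, -0.026, 0.03]
ft_force: [-5.0, -12.7, -3.2]
finger_gap: 0.003
```

```bash
python3 - <<'E'
from h import *
st();crate();rose()
E
```

```text
t 40.73 p [ 0.5473 -0.1275  0.0598] yaw -4.5 ydir [ 0.005 -0.009 -1.   ] f [ -5.  -12.7  -3.2] gap 0.003
crate [623.3  21. ] yaw-fence 0.8 corner in fence mm [ -5.4 -18.7] len 138.5 sizes [63. 70.] [65. 67.] rosey-f 0.2
NRx [514.9 -96.8] NLx [532.1 152.6] NRy [ 533.5 -118.1] FRy [ 693.1 -129.1] 
rose-only: crate [623.5  22.1] yaw-f 0.6 corner [ -4.8 -18. ] [66. 67.]
```

jog_arm([
  [[0, -0.012, 0], [0, 0, 0], -1],
  [[-0.018, 0, -0.004], [0, 0, 0], -1],
  [[0, 0.01, 0], [0, 0, 0], -1],
  [[-0.001, 0.006, 0], [0, 0, 0], -1],
  [[-0.001, 0.006, 0], [0.3, 0.2, 0], -1],
  [[-0.001, 0.006, 0], [0.3, 0.2, 0], -1],
  [[-0.001, 0.006, 0], [0.3, 0.2, 0], -1],
  [[-0.001, 0.006, 0], [0.3, 0.2, 0], -1],
])

```text
clock: 41.5
eef_pos: [0.5256, -0.1102, 0.0585]
orientation: [-0.703, 0.711, -0.03, 0.021]
ft_force: [-6.2, -16.2, -2.6]
finger_gap: -0.002
```

```bash
python3 - <<'E'
from h import *
st();crate();rose()
E
```

```text
t 41.5 p [ 0.5256 -0.1102  0.0585] yaw -4.1 ydir [-0.012 -0.011 -1.   ] f [ -6.2 -16.2  -2.6] gap -0.002
crate [623.7  33.8] yaw-fence -1.25 corner in fence mm [-0.9 -9.6] len 137.1 sizes [62. 69.] [66. 67.] rosey-f -1.9
NRx [511.2 -80.1] NLx [537.3 168.6] NRy [ 529.  -102.1] FRy [ 688.1 -118.8] 
rose-only: crate [623.   34.2] yaw-f -1.8 corner [ -0.3 -10.2] [67. 67.]
```

jog_arm([
  [[0, -0.025, 0], [0.5, -0.4, 0], -1],
  [[0.02, -0.025, 0.01], [0.4, -0.4, 0], -1],
  [[0.04, 0, 0], [0, 0, 0], -1],
  [[0.04, 0, 0], [0, 0, 0], -1],
  [[0.04, 0, 0], [0, 0, 0], -1],
  [[0.02, 0, -0.005], [0, 0, 0], -1],
  [[0, 0, 0], [0, 0, 0], -1],
])

```text
clock: 42.18
eef_pos: [0.6952, -0.1605, 0.0664]
orientation: [0.709, -0.705, 0.023, -0.027]
ft_force: [0.4, 0.4, -0.6]
finger_gap: -0.003
```

```bash
python3 - <<'E'
from h import *
st();rose()
E
```

```text
t 42.18 p [ 0.6952 -0.1605  0.0664] yaw -4.1 ydir [ 0.007  0.006 -1.   ] f [ 0.4  0.4 -0.6] gap -0.003
rose-only: crate [623.   34.2] yaw-f -1.8 corner [ -0.3 -10.2] [67. 67.]
```

jog_arm([
  [[-0.012, 0.008, -0.008], [0, 0, 0], -1],
  [[0, 0.01, -0.005], [0, 0, 0], -1],
  [[0, 0.006, -0.001], [0, 0, 0], -1],
  [[0, 0.006, 0], [0, 0, 0], -1],
  [[0, 0.006, 0], [0.3, 0.2, 0], -1],
  [[0, 0.006, 0], [0.3, 0.2, 0], -1],
])

```text
clock: 42.73
eef_pos: [0.6832, -0.1202, 0.0539]
orientation: [0.708, -0.705, 0.023, -0.027]
ft_force: [9.1, -22.1, -10.0]
finger_gap: 0.001
```

```bash
python3 - <<'E'
from h import *
st();rose()
E
```

```text
t 42.73 p [ 0.6832 -0.1202  0.0539] yaw -4.0 ydir [ 0.005  0.005 -1.   ] f [  9.1 -22.1 -10. ] gap 0.001
rose-only: crate [622.1  40.4] yaw-f -0.7 corner [-4.5 -2.1] [67. 67.]
```

jog_arm([
  [[0, 0.006, 0], [0.3, 0, 0], -1],
  [[0, 0.006, 0], [0.3, 0, 0], -1],
])

```text
clock: 42.95
eef_pos: [0.6863, -0.1179, 0.0556]
orientation: [-0.705, 0.708, -0.019, 0.03]
ft_force: [0.0, -21.5, -8.7]
finger_gap: 0.0
```

```bash
python3 - <<'E'
from h import *
st();rose()
E
```

```text
t 42.95 p [ 0.6863 -0.1179  0.0556] yaw -4.0 ydir [ 0.016 -0.006 -1.   ] f [  0.  -21.5  -8.7] gap 0.0
rose-only: crate [624.  42.] yaw-f 0.0 corner [-4.5  0.9] [66. 67.]
```

jog_arm([
  [[0, -0.03, 0], [0, 0.5, 0], -1],
  [[-0.01, -0.03, 0.02], [0, 0, 0], -1],
  [[-0.035, 0, 0.02], [0, 0, -7], -1],
  [[-0.035, 0, 0.01], [0, 0, -7], -1],
  [[-0.035, 0, 0], [0, 0, -7], -1],
  [[-0.035, 0, 0], [0, 0, -7], -1],
  [[-0.035, 0, 0], [0, 0, -7], -1],
  [[-0.035, 0, 0], [0, 0, -7], -1],
  [[-0.02, 0.01, 0], [0, 0, -7], -1],
  [[0, 0.025, 0], [0, 0, -7], -1],
  [[0, 0.025, 0], [0, 0, -7], -1],
  [[0, 0.02, 0], [0, 0, -7], -1],
])

```text
clock: 44.0
eef_pos: [0.4367, -0.0998, 0.1123]
orientation: [-0.554, 0.565, -0.428, 0.437]
ft_force: [0.2, 0.9, 0.5]
finger_gap: -0.001
```

jog_arm([
  [[0, 0, 0], [0, 0, -7], -1],
  [[0, 0, 0], [0, 0, -7], -1],
  [[0, 0, 0], [0, 0, -6], -1],
  [[0, 0, 0], [0, 0, 0], -1],
])

```text
clock: 44.33
eef_pos: [0.436, -0.0942, 0.1142]
orientation: [-0.468, 0.479, -0.521, 0.53]
ft_force: [0.0, 0.3, -0.0]
finger_gap: 0.002
```

```bash
python3 - <<'E'
from h import *
st();crate();rose()
E
```

```text
t 44.33 p [ 0.436  -0.0942  0.1142] yaw -96.0 ydir [-0.003 -0.02  -1.   ] f [ 0.   0.3 -0. ] gap 0.002
crate [624.3  42.2] yaw-fence 0.24 corner in fence mm [-4.8  1.5] len 137.9 sizes [65. 66.] [66. 67.] rosey-f -0.7
NRx [514.8 -74.5] NLx [534.4 174.7] NRy [533.1 -96.1] FRy [ 692.6 -108.6] 
rose-only: crate [624.  42.] yaw-f 0.0 corner [-4.5  0.9] [66. 67.]
```

jog_arm([
  [[0.027, 0.01, -0.02], [1.1, 0, 0], -1],
  [[0.024, 0.009, -0.02], [0, 0, 0], -1],
  [[0, 0, -0.018], [0, 0, 0], -1],
  [[0.004, 0, 0], [0, 0, 0], -1],
  [[0.006, 0, 0], [0, 0, 0], -1],
  [[0.006, 0, 0], [0, 0, 0], -1],
  [[0.006, 0, 0], [0, 0, 0], -1],
  [[0.006, 0, 0], [0, 0, 0], -1],
])

```text
clock: 45.1
eef_pos: [0.5067, -0.0763, 0.0579]
orientation: [0.468, -0.489, 0.529, -0.512]
ft_force: [-28.8, -3.0, 21.1]
finger_gap: -0.002
```

```bash
python3 - <<'E'
from h import *
st();crate();rose()
E
```

```text
t 45.1 p [ 0.5067 -0.0763  0.0579] yaw -94.8 ydir [-0.037 -0.002 -0.999] f [-28.8  -3.   21.1] gap -0.002
crate [627.  43.] yaw-fence 2.13 corner in fence mm [-7.   5.8] len 134.6 sizes [55. 67.] [67. 67.] rosey-f -0.7
NRx [521.4 -77.3] NLx [532.8 172.5] NRy [540.4 -98.1] FRy [ 700.3 -105.5] 
rose-only: crate [624.8  41.3] yaw-f 0.4 corner [-4.5  0.9] [67. 67.]
```

jog_arm([
  [[-0.025, 0, 0], [0, -2, 0], -1],
  [[-0.025, 0, 0.03], [0, 0, 0], -1],
  [[0, 0.035, 0.01], [0, 0, 0], -1],
  [[0.003, 0.041, 0], [0, 0, 0], -1],
  [[0.003, 0.041, 0], [0, 0, 0], -1],
  [[0.003, 0.041, 0], [0, 0, 0], -1],
  [[0.003, 0.041, 0], [0, 0, 0], -1],
  [[0.003, 0.041, 0], [0, 0, 0], -1],
  [[0, 0, 0], [0, 0, 0], -1],
])

```text
clock: 45.95
eef_pos: [0.4763, 0.1654, 0.1138]
orientation: [-0.481, 0.471, -0.516, 0.529]
ft_force: [0.5, -0.1, -0.3]
finger_gap: -0.002
```

```bash
python3 - <<'E'
from h import *
st();crate();rose()
E
```

```text
t 45.95 p [0.4763 0.1654 0.1138] yaw -95.4 ydir [ 0.023 -0.004 -1.   ] f [ 0.5 -0.1 -0.3] gap -0.002
crate [625.4  40.9] yaw-fence 0.88 corner in fence mm [-5.2  1.4] len 138.7 sizes [68. 62.] [67. 67.] rosey-f -0.1
NRx [517.2 -77. ] NLx [534.1 172.4] NRy [535.8 -98.3] FRy [ 695.4 -109.1] 
rose-only: crate [625.1  41.2] yaw-f 0.6 corner [-4.8  1.2] [67. 67.]
```

jog_arm([
  [[0.012, 0.004, -0.02], [0.2, 1.3, 0], -1],
  [[0.012, 0, -0.02], [0, 0, 0], -1],
  [[0, 0, -0.016], [0, 0, 0], -1],
  [[0.005, 0, 0], [0, 0, 0], -1],
  [[0.006, 0, 0], [0, 0, 0], -1],
  [[0.006, 0, 0], [0, 0, 0], -1],
  [[0.006, 0, 0], [0, 0, 0], -1],
  [[0.006, 0, 0], [0, 0, 0], -1],
])

```text
clock: 46.72
eef_pos: [0.5302, 0.1594, 0.0616]
orientation: [0.47, -0.476, 0.528, -0.523]
ft_force: [-33.4, 3.3, 19.8]
finger_gap: 0.001
```

```bash
python3 - <<'E'
from h import *
st();crate();rose()
E
```

```text
t 46.72 p [0.5302 0.1594 0.0616] yaw -96.1 ydir [-0.012 -0.    -1.   ] f [-33.4   3.3  19.8] gap 0.001
crate [626.9  40.7] yaw-fence -0.38 corner in fence mm [-0.4 -0.9] len 138.5 sizes [68. 62.] [67. 67.] rosey-f -1.2
NRx [516.2 -74.9] NLx [538.5 174.1] NRy [534.3 -96.6] FRy [ 693.6 -110.9] 
rose-only: crate [627.   40.7] yaw-f -0.3 corner [-0.5 -0.7] [67. 67.]
```

jog_arm([
  [[-0.025, 0, 0], [0, -0.7, 0], -1],
  [[-0.015, 0, 0.035], [0, 0, 0], -1],
  [[0, 0, 0.041], [0, 0, 0], -1],
  [[0, 0, 0.041], [0, 0, 0], -1],
  [[0.03, 0, 0.02], [0, 0, 0], -1],
  [[0.04, 0, 0], [0, 0, 0], -1],
  [[0.04, 0, 0], [0, 0, 0], -1],
  [[0.03, 0, 0], [0, 0, 0], -1],
  [[0, 0, 0], [0, 0, 0], -1],
])

```text
clock: 47.57
eef_pos: [0.6335, 0.157, 0.2187]
orientation: [-0.477, 0.468, -0.522, 0.53]
ft_force: [-0.1, 0.1, 0.0]
finger_gap: -0.002
```

```bash
python3 - <<'E'
from h import *
st();crate()
c=cap('wrist','w20');s=cap('scene','s20')
print([np.round(pix(c,p)) for p in((.74,.177,.045),)],[np.round(pix(s,p)) for p in((.74,.177,.045),)])
a=cv2.resize(s['image'][140:330,120:400],None,fx=1.4,fy=1.4,interpolation=cv2.INTER_CUBIC)
b=cv2.resize(c['image'],None,fx=.75,fy=.75)
h=max(a.shape[0],b.shape[0]);o=np.zeros((h,a.shape[1]+b.shape[1],3),np.uint8);o[:a.shape[0],:a.shape[1]]=a;o[:b.shape[0],a.shape[1]:]=b
print(o.shape);cv2.imwrite('pics/m20.png',o[:,:,::-1])
E
```

```text
t 47.57 p [0.6335 0.157  0.2187] yaw -96.1 ydir [ 0.017 -0.    -1.   ] f [-0.1  0.1  0. ] gap -0.002
crate [627.1  40.6] yaw-fence -0.56 corner in fence mm [ 0.2 -1.3] len 138.4 sizes [68. 62.] [67. 66.] rosey-f -1.0
NRx [516.  -74.6] NLx [539.1 174.3] NRy [534.1 -96.4] FRy [ 693.4 -111.2] 
[array([227.,  64.])] [array([255., 304.])]
(288, 776, 3)
```

View pics/m20.png

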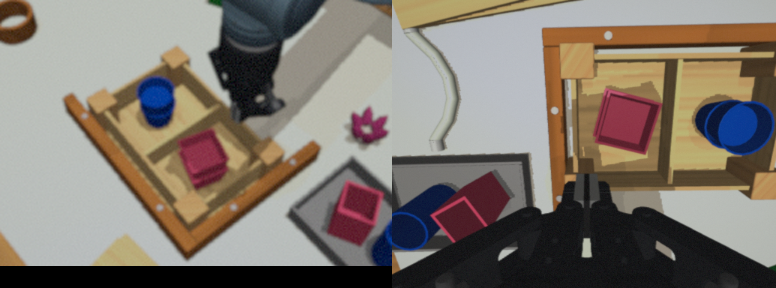

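Picture: the crate is against the far rail, with its far-left post near (577,60) in the right half. Both stacks stand. I'll press once more towards the side rail at both right-hand posts to be sure.

jog_arm([
  [[0.005, -0.03, 0], [0, 1, 7], -1],
  [[0.005, -0.03, 0], [0, 0, 7], -1],
  [[0.005, -0.03, 0], [0, 0, 7], -1],
  [[0.005, -0.03, 0], [0, 0, 7], -1],
  [[0.005, -0.03, 0], [0, 0, 7], -1],
  [[0.005, -0.03, 0], [0, 0, 7], -1],
  [[0.005, -0.03, 0], [0, 0, 7], -1],
  [[0.005, -0.03, 0], [0, 0, 7], -1],
  [[0.005, -0.03, 0], [0, 0, 7], -1],
  [[0.005, -0.03, 0], [0, 0, 7], -1],
  [[0, -0.01, 0], [0, 0, 7], -1],
  [[0, 0, 0], [0, 0, 7], -1],
])

```text
clock: 48.72
eef_pos: [0.6624, -0.1592, 0.2205]
orientation: [-0.701, 0.708, -0.064, 0.059]
ft_force: [0.1, -0.1, 0.7]
finger_gap: -0.001
```

jog_arm([
  [[0, 0, 0], [0, 0, 6], -1],
  [[0, 0, 0], [0, 0, 0], -1],
])

```text
clock: 48.88
eef_pos: [0.6598, -0.1598, 0.2208]
orientation: [-0.703, 0.711, -0.026, 0.02]
ft_force: [-0.9, 0.3, 0.5]
finger_gap: -0.0
```

```bash
python3 - <<'E'
from h import *
st();crate()
E
```

```text
t 48.88 p [ 0.6598 -0.1598  0.2208] yaw -3.7 ydir [-0.009 -0.01  -1.   ] f [-0.9  0.3  0.5] gap -0.0
crate [626.9  40.7] yaw-fence -0.38 corner in fence mm [-0.4 -0.9] len 138.4 sizes [68. 62.] [67. 67.] rosey-f -1.0
NRx [516.2 -74.9] NLx [538.5 174.1] NRy [534.3 -96.6] FRy [ 693.6 -110.9]
```

jog_arm([
  [[0.015, 0.004, -0.035], [0.6, -0.5, 0], -1],
  [[0.014, 0.004, -0.035], [0, 0, 0], -1],
  [[0, 0, -0.04], [0, 0, 0], -1],
  [[0, 0, -0.035], [0, 0, 0], -1],
  [[0, 0, -0.015], [0, 0, 0], -1],
  [[0, 0, 0], [0, 0, 0], -1],
])

```text
clock: 49.43
eef_pos: [0.6883, -0.1473, 0.062]
orientation: [-0.706, 0.707, -0.026, 0.032]
ft_force: [-0.5, -0.3, -0.8]
finger_gap: 0.002
```

```bash
python3 - <<'E'
from h import *
st();rose()
E
```

```text
t 49.43 p [ 0.6883 -0.1473  0.062 ] yaw -4.7 ydir [ 0.009 -0.003 -1.   ] f [-0.5 -0.3 -0.8] gap 0.002
rose-only: crate [627.   40.7] yaw-f -0.3 corner [-0.5 -0.7] [67. 67.]
```

jog_arm([
  [[0, 0.01, -0.006], [0, 0.5, 0], -1],
  [[0, 0.008, 0], [0, 0, 0], -1],
  [[0, 0.006, 0], [0, 0, 0], -1],
  [[0, 0.006, 0], [0, 0, 0], -1],
  [[0, 0.006, 0], [0, 0, 0], -1],
])

```text
clock: 49.9
eef_pos: [0.692, -0.1181, 0.0645]
orientation: [-0.697, 0.716, -0.024, 0.034]
ft_force: [-4.6, -33.3, -9.0]
finger_gap: -0.0
```

```bash
python3 - <<'E'
from h import *
st();rose()
E
```

```text
t 49.9 p [ 0.692  -0.1181  0.0645] yaw -4.7 ydir [ 0.012 -0.027 -1.   ] f [ -4.6 -33.3  -9. ] gap -0.0
rose-only: crate [628.   41.9] yaw-f 0.4 corner [-1.3  1.7] [67. 67.]
```

jog_arm([
  [[0, -0.025, 0], [1, 0.5, 0], -1],
  [[0, -0.03, 0.02], [0.5, 0, 0], -1],
  [[0, -0.03, 0.03], [0, 0, 0], -1],
  [[-0.02, -0.02, 0.03], [0, 0, 0], -1],
  [[-0.03, -0.02, 0.02], [0, 0, 0], -1],
  [[-0.03, -0.02, 0.02], [0, 0, 0], -1],
  [[0, 0, 0], [0, 0, 0], -1],
])

```text
clock: 50.53
eef_pos: [0.6124, -0.2664, 0.1972]
orientation: [-0.703, 0.71, -0.023, 0.032]
ft_force: [-0.1, -0.2, 0.7]
finger_gap: -0.003
```

```bash
python3 - <<'E'
from h import *
st();crate();rose()
c=cap('top','t30');blobs(c,ROSE,.085,60);blobs(c,BLUE,.085,60)
a=cv2.resize(c['image'][80:260,30:340],None,fx=2.5,fy=2.5,interpolation=cv2.INTER_CUBIC);cv2.imwrite('pics/t30c.png',a[:,:,::-1])
E
```

```text
t 50.53 p [ 0.6124 -0.2664  0.1972] yaw -4.5 ydir [ 0.013 -0.011 -1.   ] f [-0.1 -0.2  0.7] gap -0.003
crate [628.2  41.1] yaw-fence 0.59 corner in fence mm [-1.7  1.3] len 138.9 sizes [68. 62.] [67. 67.] rosey-f -0.7
NRx [519.4 -76.3] NLx [537.5 173. ] NRy [537.9 -97.7] FRy [ 697.5 -109.3] 
rose-only: crate [627.6  41.5] yaw-f 0.0 corner [-0.9  0.7] [67. 67.]
bbox (130, 245, 30, 27) rect c [377.1 237.6] size [57.5 67. ] ang 10.0 circ 376.8 237.3 d 67.5
bbox (92, 174, 42, 33) rect c [533.6 321.9] size [73.7 80.9] ang 22.3 circ 533.2 322.2 d 105.8
bbox (188, 130, 34, 34) rect c [643.5 108.1] size [67.2 67.6] ang 70.5 circ 643.6 107.3 d 89.9
bbox (494, 272, 18, 43) rect c [ 318.  -589.5] size [38.9 93.4] ang 87.0 circ 317.2 -596.2 d 96.0
bbox (62, 178, 37, 28) rect c [528.4 397.2] size [90.4 59.5] ang 82.7 circ 524.2 397.3 d 92.9
bbox (249, 142, 27, 29) rect c [623.6 -30. ] size [68.1 62.3] ang 1.4 circ 622.4 -28.9 d 70.8
```

View pics/t30c.png

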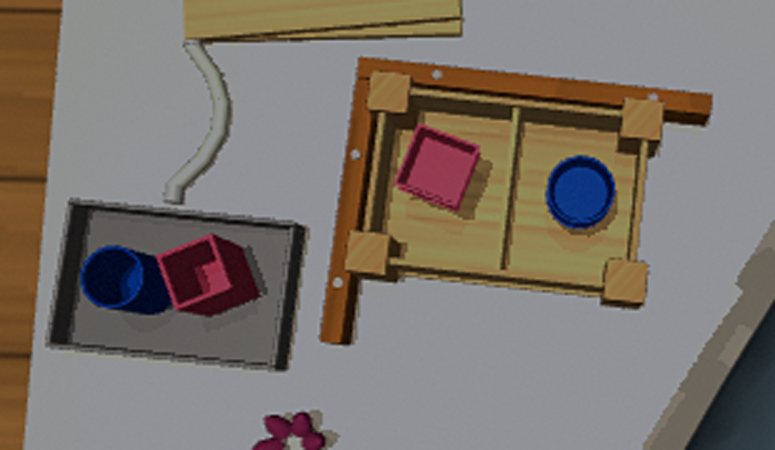

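Jar in the tray was nudged about 2 cm (probably the announced knock), but it stands upright inside next to the tumbler. One more squaring press, at the near-right post.

jog_arm([
  [[-0.019, 0.028, -0.02], [0.6, 0.7, 0], -1],
  [[-0.019, 0.028, -0.025], [0, 0, 0], -1],
  [[-0.019, 0.028, -0.025], [0, 0, 0], -1],
  [[-0.019, 0.028, -0.025], [0, 0, 0], -1],
  [[0, 0, -0.025], [0, 0, 0], -1],
  [[0, 0, 0], [0, 0, 0], -1],
])

```text
clock: 51.18
eef_pos: [0.5354, -0.1384, 0.0648]
orientation: [0.71, -0.704, 0.027, -0.021]
ft_force: [-0.6, 0.3, -0.7]
finger_gap: 0.002
```

```bash
python3 - <<'E'
from h import *
st()
E
```

```text
t 51.18 p [ 0.5354 -0.1384  0.0648] yaw -3.8 ydir [-0.008  0.008 -1.   ] f [-0.6  0.3 -0.7] gap 0.002
```

jog_arm([
  [[0, 0.012, -0.008], [0, 0, 0], -1],
  [[0, 0.008, -0.001], [0, 0, 0], -1],
  [[0, 0.006, 0], [0, 0, 0], -1],
  [[0, 0.006, 0], [0, 0, 0], -1],
  [[0, 0.006, 0], [0, 0, 0], -1],
])

```text
clock: 51.6
eef_pos: [0.5372, -0.1048, 0.0561]
orientation: [-0.702, 0.712, -0.024, 0.016]
ft_force: [-10.0, -41.5, -8.3]
finger_gap: -0.001
```

```bash
python3 - <<'E'
from h import *
st();crate();rose()
E
```

```text
t 51.6 p [ 0.5372 -0.1048  0.0561] yaw -3.2 ydir [-0.011 -0.013 -1.   ] f [-10.  -41.5  -8.3] gap -0.001
crate [628.4  43.4] yaw-fence 0.34 corner in fence mm [-1.   3.2] len 135.5 sizes [57. 70.] [67. 67.] rosey-f -0.7
NRx [519.1 -73.5] NLx [538.3 175.8] NRy [537.5 -95. ] FRy [ 697.  -107.3] 
rose-only: crate [627.8  42. ] yaw-f 0.0 corner [-0.7  1.3] [67. 67.]
```

jog_arm([
  [[0, -0.025, 0], [0, 0, 0], -1],
  [[0, -0.03, 0.02], [0, 0, 0], -1],
  [[0, -0.03, 0.03], [0, 0, 0], -1],
  [[0, -0.03, 0.03], [0, 0, 0], -1],
  [[0, -0.02, 0.03], [0, 0, 0], -1],
  [[0, 0, 0], [0, 0, 0], -1],
])

```text
clock: 52.2
eef_pos: [0.5395, -0.2481, 0.1771]
orientation: [-0.699, 0.714, -0.022, 0.019]
ft_force: [1.3, -0.8, 0.6]
finger_gap: 0.001
```

```bash
python3 - <<'E'
from h import *
st();crate();rose()
c=cap('top');print('jar rim?',on(c,110.8,189.2,.09),'tumbler rim',on(c,74.8,191.2,.09))
blobs(c,ROSE,.085,60)
finish_job()
E
```

```text
t 52.2 p [ 0.5395 -0.2481  0.1771] yaw -3.3 ydir [-0.005 -0.021 -1.   ] f [ 1.3 -0.8  0.6] gap 0.001
crate [628.2  41.2] yaw-fence 0.56 corner in fence mm [-1.6  1.4] len 139.1 sizes [68. 62.] [66. 67.] rosey-f -0.7
NRx [519.4 -76.2] NLx [537.6 173.1] NRy [537.9 -97.6] FRy [ 697.4 -109.3] 
rose-only: crate [627.7  41.7] yaw-f 0.0 corner [-0.8  0.9] [66. 67.]
jar rim? [0.53439644 0.32424655 0.09      ] tumbler rim [0.52763481 0.40860087 0.09      ]
bbox (130, 245, 30, 27) rect c [377.1 237.6] size [57.5 67. ] ang 10.0 circ 376.8 237.3 d 67.5
bbox (92, 174, 42, 33) rect c [533.5 322.1] size [74.9 79.7] ang 23.6 circ 533.2 322.2 d 105.8
bbox (188, 129, 34, 35) rect c [643.6 108.3] size [66.8 67.6] ang 70.5 circ 644.8 108.6 d 91.2
the job is handed in; nothing more can be done
```

I nested the one blue cup and the one rose cup on the bench into their stacks. I also stood the tumbler and the rose jar in the tray, crept the crate into the fence corner by its posts, and handed the job in at about 52 s. There was no second blue cup on the bench.

**Crate position:** The last camera check put the crate corner about 1–2 mm from both rails and the crate 0–0.6° off square, within the 5 mm and 1.4° limits. The final presses on the posts met 29–41 N without moving the crate, and the two contacts on its right face gave −4.9° against the fence's −4.5 to −5.0°.

**Largest swing:** On the way, the largest swing I measured was about 6° from the fence.

**Other things:** Both stacks were standing at the last look, and I saw no sign that the flower, glass arm or tape roll had moved.

**Checks that disagreed:**
- The two ways of measuring the crate's angle differed by about 0.6°.
- The jar shifted about 1 cm in the tray during the pushing, probably the announced knock. It still stood upright, well inside the walls, beside the tumbler.

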